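# Put the sample jars under nitrogen

### The job

Stand all the blue-capped sample jars upright on the floor of the open nitrogen box, swing its lid fully shut, then swing the hasp down over its staple until it lies flat against the front. Once the box is closed and hasped, pull the red purge knob straight out to its on detent, let the gas flush for at least ten seconds, and push the knob fully home again. Leave the tip box, bottle, tube rack and calculator where they are.

Things in the scene. Friction and masses are not known exactly. Their poses are not given: they have to be found in the camera images.
- chamber: nitrogen box fixed to the bench: clear open-topped box, aluminium rim, 140 (x) x 280 (y) x 78 mm high, walls 6 mm, inside 128 x 268 x 70 mm deep. Origin: centre of its underside; its -x side is the front with staple and purge knob, +y its left, z up. A grey gas cartridge lies outside the left wall (out to y = 0.186, 54 mm high).
- chamber_floor (a point): centre of the box's inner floor, 8 mm above the bench; axes as the box
- lid (a joint): clear lid with aluminium edges, 140 x 280 x 8 mm, hinged along the top of the box's rear (+x) wall: 0 = shut flat on the rim, grows as it opens, stands about upright (1.58 to 1.75 rad) at the start, stop at 1.8. Its hinge is stiff (0.36 N m of friction): it stays at whatever angle it is left, and must be pushed down all the way.
- lid_hinge (a point): middle of the lid's hinge line, which runs along the box's y axis, 78 mm above the bench; the point turns with the lid: its -x points from the hinge to the lid's free edge, its z is the normal of the outer (upper) face, which lies 8 mm from this point
- lid_edge (a point): middle of the lid's free (front) edge, on its outer face, 140 mm from the hinge line; axes as lid_hinge
- hasp (a joint): steel hasp hung from the lid's free edge: plate 50 mm wide, 50 long, 3 thick, with a slot 14 mm wide from 26 to 42 mm below its hinge. 0 = square to the lid: with the lid shut, flat along the box front, staple through the slot; grows as it swings out to the front and up (1.57 = straight ahead of the lid); starts 1.3 to 1.9, stop 2.6. Slightly stiff (0.035 N m), stays where left.
- staple (a point): outer end of the fixed steel staple, a tab 4 mm wide and 12 mm high standing 12 mm out of the middle of the box's front wall, its centre 44 mm above the bench; it ends 5 mm in front of the closed hasp; axes as the box
- hasp_hinge (a point): middle of the hasp's hinge line, 4 mm in front of the lid's edge (with the lid shut: 74 mm in front of the box's centre, 80 mm above the bench); the point turns with the hasp: its -z runs along the plate to the free end
- hasp_tip (a point): middle of the hasp's free end, 50 mm from its hinge; axes as hasp_hinge
- knob (a joint): red push-pull purge knob on the front wall, towards the box's right: 0 = fully in (gas off), 0.016 m = fully out on its detent (gas on, a green band on the stem shows). It slides straight along the box's -x. It snaps over centre: about 9 N moves it, and past the middle (8 mm) it goes on to the end by itself; the same back.
- knob_grip (a point): centre of the knob's round head, 30 mm in diameter and 18 mm long, axis along the box's x; 52 mm above the bench, 95 mm to the right (-y) of the box's centre, and 111 mm in front of the box's centre when in; it moves with the knob. Behind the head (from 9 to 17 mm behind this point when in) is an 11 mm stem, then the valve body, 34 mm square, 20 mm thick, on the wall.
- jar1_center (a point): sample jar with blue cap, upright cylinder 42 mm in diameter, 46 mm high, 50 to 100 g; the point is its centre, 23 mm above its underside, z along its axis. 3 to 5 of the five jars are present, the others read None.
- jar2_center (a point): sample jar with blue cap, upright cylinder 42 mm in diameter, 46 mm high, 50 to 100 g; the point is its centre, 23 mm above its underside, z along its axis. 3 to 5 of the five jars are present, the others read None.
- jar3_center (a point): sample jar with blue cap, upright cylinder 42 mm in diameter, 46 mm high, 50 to 100 g; the point is its centre, 23 mm above its underside, z along its axis. 3 to 5 of the five jars are present, the others read None.
- jar4_center (a point): sample jar with blue cap, upright cylinder 42 mm in diameter, 46 mm high, 50 to 100 g; the point is its centre, 23 mm above its underside, z along its axis. 3 to 5 of the five jars are present, the others read None.
- jar5_center (a point): sample jar with blue cap, upright cylinder 42 mm in diameter, 46 mm high, 50 to 100 g; the point is its centre, 23 mm above its underside, z along its axis. 3 to 5 of the five jars are present, the others read None.
- tipbox: bystander: box of pipette tips, yellow band, 88 x 125 x 72 mm; origin centre of its underside
- bottle: bystander: reagent bottle with orange cap, 70 mm in diameter, 170 mm high; origin centre of its underside
- tuberack: bystander: white rack with slim orange-capped tubes, 75 x 200 x 92 mm; origin centre of its underside
- calculator: bystander: pocket calculator lying flat, 150 x 85 x 16 mm; origin centre of its underside
There are look-alikes about, which are no part of the job. What is shaped like the part that bears jar2_center but green or orange is not meant.

How it is judged:
By the outcome, as a careful person would: the job done as asked, in the order asked, and still so for the second after the job is handed in, with the robot touching nothing.
Of jar1, jar2, jar3, jar4, jar5 only 3 to 5 are there at a start; the rules pass over those that are not, and their reading is None.
At some moment in a run one of jar1, jar2, jar3, jar4, jar5 may be knocked a few centimetres aside while the robot is not near it.
Once in a run the grip may slacken for a moment while it holds something.
It also fails if it takes over 210 s, if anything falls off the work surface, if the arm or the gripper's body presses on something with over 40 N, if the wrist force passes 120 N, or if a joint passes its speed limit or range.

### The arm

A 6-joint arm with a two-finger parallel gripper is mounted at the origin on the work surface. World frame = base frame: x ahead of the robot, y to its left, z up, the work surface at z = 0. Lengths are in m, angles in rad, forces in N, time in s.
With the tool pointing down it reaches from about 0.375 to 0.9 m from the base axis. Payload 3.1 kg.
Tool frame: the origin (TCP) lies midway between the tips of the shut fingers; the grasp point (between the pads) lies robot.grip_point_offset behind it (robot.grip_point_offset is the distance from the TCP to the grasp point, in m); z points along the fingers, x is the direction in which the jaws open and shut, and the axes are right-handed (so a half turn about z gives the same grasp; the last joint's range is limited). The gripper opens to 85 mm and grips with 20 to 120 N. Pads are 22 mm wide; open, the fingers measure 114 mm over their backs; the gripper's body (76 mm by 85 mm) begins 54 mm behind the grasp point. The pads swing forward as they close: fully open they stand 13 mm farther back than shut.
Start: joints at [1.091, 0.527, 1.433, -0, 1.181, -0.178], TCP at [0.185, 0.597, 0.231] pointing down, gripper open.
Joint ranges: [-3.08, 3.08], [-0.75, 2.2], [0.22, 2.44], [-1.43, 4.57], [0, 2.65], [-2.85, 2.85]. Speed limits (rad/s): [2.79, 2.79, 3.14, 3.14, 3.14, 3.14].

### API

Orientations are given as a unit quaternion [x, y, z, w].
In Python, from rig import robot, vision gives the robot as it stands.
- The arm moves only by the tool servo_tool, never from a script. Its arguments are lists of equal length, an entry for each row: "gripper": the closure, from 0 (fully open) to 1 (shut); "xyz": the shift along the tool's x, y, z in units of 0.02 m (1.0 is 0.02 m), a list of three; "twist": the turn about the tool's z in units of 6 degrees (1.0 is 6 degrees). A call has 1 to 12 rows; each row shifts and turns the commanded pose from where the row before left it, along the tool's axes as they then stand; what a row does not reach is not made up. A row lasts 1/12 s, in which the tool goes at most 41.7 mm and 7.16 degrees, less where a joint would pass 70% of its speed; a pose out of reach is approached as far as the arm can. A call with a number of a shift or a turn outside -1 to 1 is refused whole. A call with a gripper value outside its range is refused whole. The fingers move at their own pace and stop on an object; "newtons" is the grip in N (left out, the last holds). Time passes only in rows, so rows that do not move let the fingers close. It gives the time, the measured TCP pose, the force and the opening at its end, in the units of the state.
- robot.get_obs(): the state, without advancing time (a new reading comes with each control period).
- vision.capture(name): name is "scene" or "side" or "wrist"; returns (picture, depth): 420x560x3 uint8, red, green, blue; 420x560 float32, m along the optical axis (not along the pixel's ray), 0 where there is no reading.
- vision.calibration(name): a dict with "mtx" (3x3 intrinsics, pixels), "view" (4x4, takes a point from world to camera coordinates). Camera axes: x right, y down, z forward; pixel columns grow to the right and rows downward; lengths in m; the calibration is good to about 2 mm. A picture is of the moment at which its call begins: read the wrist's pose just before it. calibration takes no time and is no camera call; for the wrist camera it gives the pose at the moment of the call.
- robot.sign_off(): hands the job in, once; it reports no verdict.
The state is a dict: "t": time; "qpos": joint angles; "joint_vel": joint speeds; "effort": joint torques, N m; "tool_pos": TCP position; "ee_rot": TCP orientation; "ft_force": force on the tool from outside, world axes, zero at the start; "wrist_torque": the same for the moment, N m; "grip_width": finger opening in m.
Only numpy, scipy, OpenCV 4.12 (cv2) and the standard library are available. Lean on these libraries where they do the work, as an engineer would, in place of code of your own. Each camera call takes 0.05 s, during which the arm holds its last target.

## Working session

There is one attempt and no reset: what is moved stays moved. The work goes in short steps, Python scripts to look and compute and a tool call to move; the robot and the scene stay as the last step left them, time stands still between calls to the robot, and variables do not carry over. Pictures are saved under pics/ and viewed, and the job is handed in when it is done.

Besides the shell and the picture viewer there is one more tool, called after "Call:" by a JSON object that holds its "api" and its "payload". servo_tool: Moves the arm, as the interface text tells. Its arguments: {"type":"object","properties":{"gripper":{"type":"array"},"xyz":{"type":"array"},"twist":{"type":"array"},"newtons":{"type":"number"}},"required":["gripper","xyz","twist"]}

```bash
ls; mkdir -p pics; python3 - <<'E'
from rig import robot, vision
import cv2
o=robot.get_obs(); print({k:o[k] for k in ('t','tool_pos','ee_rot','grip_width','ft_force')}, robot.grip_point_offset)
for n in ('scene','side','wrist'):
    c=vision.calibration(n); print(n,c['mtx'].round(1).tolist(),c['view'].round(3).tolist())
    p,d=vision.capture(n); cv2.imwrite(f'pics/a_{n}.png',p[:,:,::-1])
E
```

```text
pics
{'t': 0.0, 'tool_pos': array([0.18478095, 0.59627984, 0.23031035]), 'ee_rot': array([ 8.05060764e-01,  5.93191283e-01, -1.01046957e-03,  4.96803696e-04]), 'grip_width': 0.08531585233125603, 'ft_force': array([-0.82808844,  0.14444241, -0.10425062])} 0.0187
scene [[383.5, 0.0, 281.7], [0.0, 383.5, 214.4], [0.0, 0.0, 1.0]] [[-0.8, 0.6, -0.021, 0.42], [0.384, 0.484, -0.786, -0.147], [-0.461, -0.637, -0.617, 1.407], [0.0, 0.0, 0.0, 1.0]]
side [[532.3, 0.0, 282.4], [0.0, 532.3, 209.9], [0.0, 0.0, 1.0]] [[0.924, -0.383, -0.001, -0.485], [-0.27, -0.648, -0.712, 0.225], [0.273, 0.658, -0.702, 1.359], [0.0, 0.0, 0.0, 1.0]]
wrist [[359.8, 0.0, 274.3], [0.0, 359.8, 209.4], [0.0, 0.0, 1.0]] [[0.296, 0.955, -0.002, -0.623], [0.907, -0.281, 0.313, -0.041], [0.298, -0.095, -0.95, 0.38], [0.0, 0.0, 0.0, 1.0]]
```

View pics/a_scene.png

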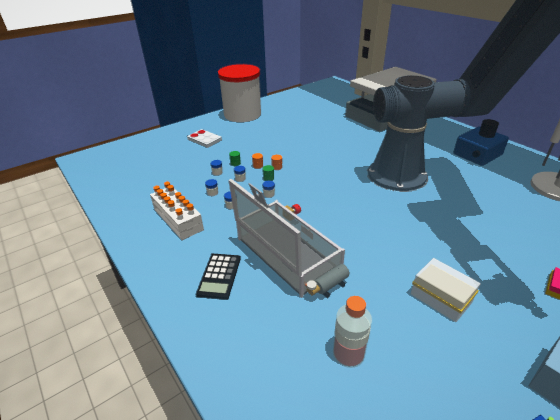

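View pics/a_side.png

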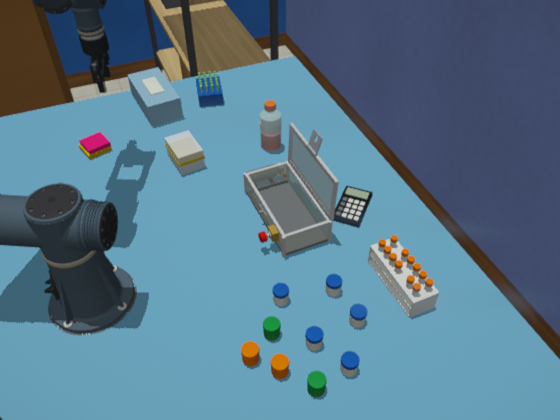

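View pics/a_wrist.png

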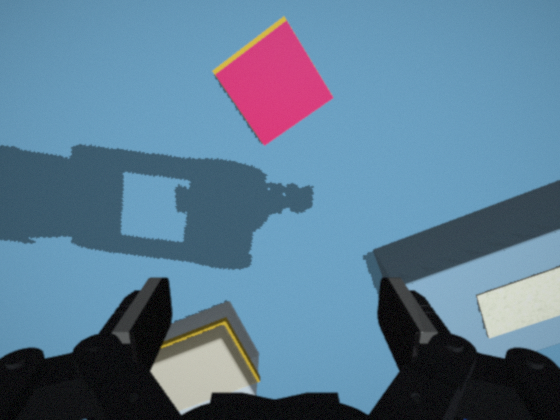

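The side view shows five blue-capped jars at (281,292), (334,284), (358,314), (314,337) and (349,362). The green look-alikes are at (271,327) and (317,382), the orange ones at (250,352) and (280,365). I'll confirm with a crop and measure.

```bash
cat > h.py <<'E'
from rig import robot, vision
import cv2, numpy as np
def cal(n):
    c=vision.calibration(n); return np.array(c['mtx']),np.array(c['view'])
def ray(n,uv,z,c=None):
    K,V=c or cal(n); R=V[:3,:3];t=V[:3,3]
    o=-R.T@t; uv=np.atleast_2d(uv).astype(float)
    d=(R.T@np.linalg.inv(K)@np.c_[uv,np.ones(len(uv))].T).T
    return o+d*((z-o[2])/d[:,2])[:,None]
def proj(n,P,c=None):
    K,V=c or cal(n); P=np.atleast_2d(P); q=(V[:3,:3]@P.T).T+V[:3,3]; q=(K@q.T).T; return q[:,:2]/q[:,2:]
def cloud(n,d,c=None):
    K,V=c or cal(n); h,w=d.shape; u,v=np.meshgrid(np.arange(w),np.arange(h))
    P=np.stack([(u-K[0,2])/K[0,0]*d,(v-K[1,2])/K[1,1]*d,d],-1)
    return (P-V[:3,3])@V[:3,:3]
def blue(p):
    h=cv2.cvtColor(p,cv2.COLOR_RGB2HSV); return cv2.inRange(h,(106,180,60),(125,255,255))
def jars(n,p,d,c=None):
    m=blue(p); X=cloud(n,d,c); k,l,s,ce=cv2.connectedComponentsWithStats(m); out=[]
    for i in range(1,k):
        if s[i,4]<60: continue
        q=X[(l==i)&(d>0)]; zt=np.percentile(q[:,2],85) if len(q) else 0
        t=(l==i)&(d>0)&(X[:,:,2]>zt-.005)
        vv,uu=np.nonzero(t); r=cv2.minEnclosingCircle(X[t][:,:2].astype(np.float32))
        out.append((ce[i].round(0).tolist(),int(s[i,4]),round(float(zt),4),X[t].mean(0).round(4).tolist(),np.round(r[0],4).tolist(),round(r[1],4)))
    return out
def crop(p,u,v,w,h,s,f):
    cv2.imwrite(f,cv2.resize(np.ascontiguousarray(p[v:v+h,u:u+w,::-1]),None,fx=s,fy=s,interpolation=cv2.INTER_CUBIC))
def st():
    o=robot.get_obs(); print('t',round(o['t'],2),'pos',np.round(o['tool_pos'],4),'q',np.round(o['ee_rot'],3),'F',np.round(o['ft_force'],1),'w',round(o['grip_width'],4)); return o
E
python3 - <<'E'
from h import *
for n in('side','scene'):
    p,d=vision.capture(n)
    for j in jars(n,p,d): print(n,j)
    if n=='side': crop(p,225,110,160,120,5,'pics/b1.png'); crop(p,230,260,160,120,5,'pics/b2.png')
    else: crop(p,200,160,170,130,4.6,'pics/b3.png')
E
```

```text
side ([126.0, 31.0], 2670, -0.3054, [0.4498, 2.3743, -0.272], [0.4077, 1.5074], 0.9438)
side ([252.0, 15.0], 1102, -0.4052, [1.2329, 2.394, -0.39], [1.2644, 2.3753], 0.1489)
side ([281.0, 16.0], 194, -0.4529, [1.511, 2.3927, -0.4373], [1.5033, 2.3883], 0.0397)
side ([68.0, 42.0], 1532, -0.3134, [0.0927, 2.3952, -0.2887], [0.0937, 2.3992], 0.0738)
side ([160.0, 34.0], 291, -0.4304, [0.6413, 2.3954, -0.3977], [0.6325, 2.3944], 0.0371)
side ([209.0, 92.0], 373, 0.0532, [0.5461, 0.7634, 0.052], [0.5466, 0.7669], 0.075)
side ([334.0, 281.0], 176, 0.049, [0.5753, -0.2175, 0.0474], [0.576, -0.2169], 0.021)
side ([280.0, 290.0], 182, 0.0488, [0.4401, -0.1927, 0.0471], [0.4407, -0.1927], 0.0209)
side ([358.0, 312.0], 197, 0.0489, [0.5883, -0.3231, 0.0472], [0.5886, -0.3221], 0.0197)
side ([314.0, 334.0], 226, 0.0491, [0.4642, -0.3396, 0.0473], [0.4634, -0.339], 0.0212)
side ([350.0, 360.0], 251, 0.0491, [0.5094, -0.4289, 0.0475], [0.5094, -0.4287], 0.0203)
scene ([223.0, 43.0], 2018, 0.3638, [-0.0573, -1.2989, 0.3856], [-0.082, -1.2927], 0.2091)
scene ([216.0, 17.0], 60, 0.3499, [-0.0177, -1.2993, 0.3518], [-0.0208, -1.2978], 0.0331)
scene ([229.0, 23.0], 74, 0.3094, [-0.1046, -1.2978, 0.3101], [-0.1062, -1.2946], 0.0668)
scene ([253.0, 62.0], 196, 0.0987, [-0.2034, -1.2993, 0.1017], [-0.2012, -1.2982], 0.1101)
scene ([216.0, 163.0], 64, 0.0461, [0.511, -0.422, 0.0449], [0.5111, -0.4229], 0.0198)
scene ([239.0, 169.0], 67, 0.0463, [0.465, -0.3326, 0.0448], [0.4655, -0.3336], 0.0205)
scene ([211.0, 183.0], 78, 0.0462, [0.5897, -0.3154, 0.0446], [0.5885, -0.3163], 0.0225)
scene ([268.0, 184.0], 74, 0.0468, [0.442, -0.1854, 0.0453], [0.4425, -0.1876], 0.0222)
```

View pics/b1.png

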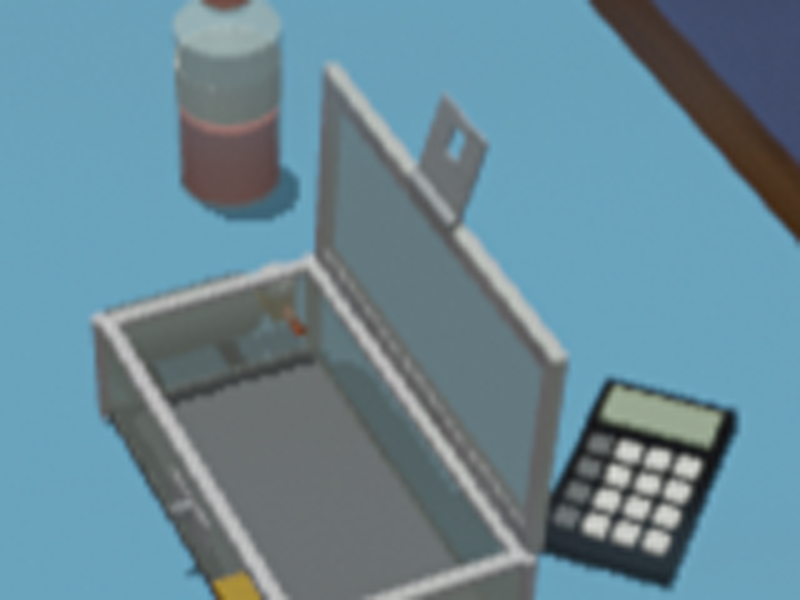

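View pics/b2.png

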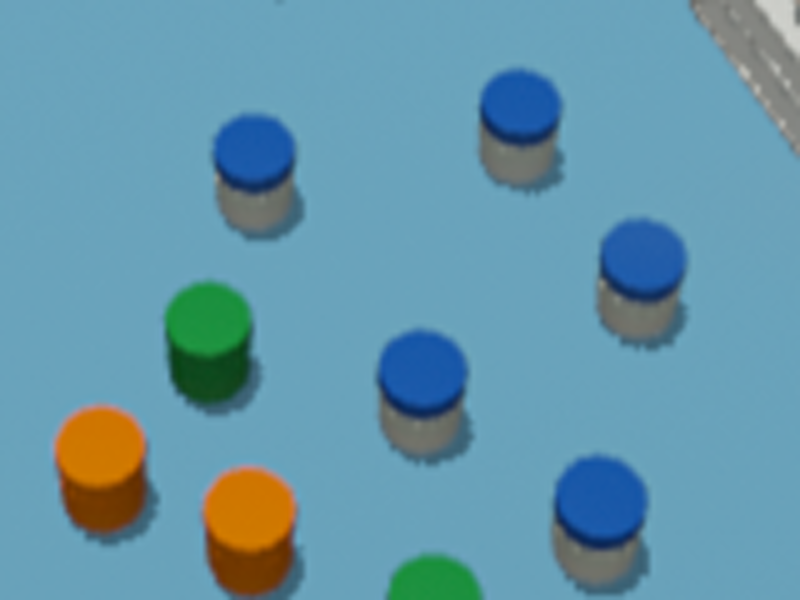

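View pics/b3.png

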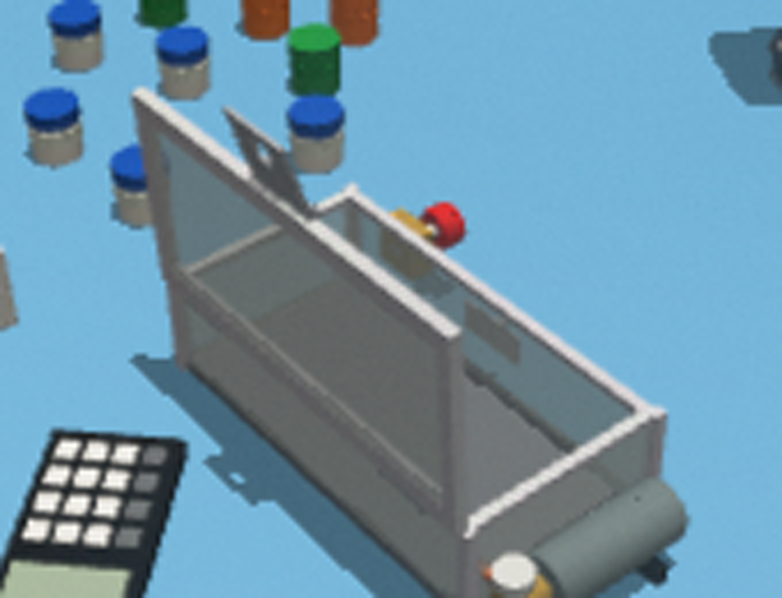

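Five jars are confirmed: blue caps on grey bodies, while the look-alikes are solid green or orange. Next, the box pose from rim points.

```bash
python3 - <<'E'
from h import *
for n in('side','scene'):
    p,d=vision.capture(n); X=cloud(n,d)
    h=cv2.cvtColor(p,cv2.COLOR_RGB2HSV)
    m=(d>0)&(h[...,1]<60)&(X[...,2]>.074)&(X[...,2]<.083)&(X[...,0]>.35)&(X[...,0]<.75)&(X[...,1]>-.15)&(X[...,1]<.4)
    k,l,s,_=cv2.connectedComponentsWithStats(m.astype(np.uint8)); i=1+s[1:,4].argmax(); 
    m2=m&(l==i)
    P=X[m2].astype(np.float32)
    r=cv2.minAreaRect(P[:,:2]); print(n,s[1:,4],r,P[:,2].mean(),cv2.boxPoints(r).round(4).tolist())
    o=p.copy(); o[m2]=(255,0,0)
    if n=='side': crop(o,225,110,160,160,3.7,'pics/c1.png'); crop(p,225,110,160,160,3.7,'pics/c0.png')
    else: crop(o,200,160,170,130,4.6,'pics/c2.png')
E
```

```text
Traceback (most recent call last):
cv2.error: OpenCV(4.12.0) /io/opencv/modules/imgproc/src/convhull.cpp:143: error: (-215:Assertion failed) total >= 0 && (depth == CV_32F || depth == CV_32S) in function 'convexHull'
```

```bash
python3 - <<'E'
from h import *
for n in('side','scene'):
    p,d=vision.capture(n); X=cloud(n,d)
    h=cv2.cvtColor(p,cv2.COLOR_RGB2HSV)
    m=(d>0)&(h[...,1]<60)&(X[...,2]>.073)&(X[...,2]<.084)&(X[...,0]>.35)&(X[...,0]<.75)&(X[...,1]>-.15)&(X[...,1]<.4)
    m=m.astype(np.uint8)
    m=cv2.morphologyEx(m,cv2.MORPH_CLOSE,np.ones((3,3),np.uint8))&(d>0)
    k,l,s,_=cv2.connectedComponentsWithStats(m.astype(np.uint8)); i=1+s[1:,4].argmax(); 
    m2=(m>0)&(l==i)
    P=np.ascontiguousarray(X[m2][:,:2]).astype(np.float32)
    print(n,s[1:,4],len(P))
    r=cv2.minAreaRect(P); print(r,X[m2][:,2].mean(),cv2.boxPoints(r).round(4).tolist())
    o=p.copy(); o[m2]=(255,0,0)
    if n=='side': crop(o,225,110,160,160,3.7,'pics/c1.png'); crop(p,225,110,160,160,3.7,'pics/c0.png')
    else: crop(o,200,160,170,130,4.6,'pics/c2.png')
E
```

```text
side [ 56  60 867] 867
((0.5734895467758179, 0.08396122604608536), (0.15493014454841614, 0.2912677526473999), 1.4424155950546265) 0.07844971231432357 [[0.49239999055862427, 0.22759999334812164], [0.49970000982284546, -0.06360000371932983], [0.6546000242233276, -0.059700001031160355], [0.6473000049591064, 0.23149999976158142]]
scene [599   4  15   1   1   4] 599
((0.571721076965332, 0.08591444790363312), (0.1542634665966034, 0.2873605489730835), 1.5314794778823853) 0.07746041632330147 [[0.49079999327659607, 0.22750000655651093], [0.4984999895095825, -0.05979999899864197], [0.6527000069618225, -0.05570000037550926], [0.6449999809265137, 0.23160000145435333]]
```

View pics/c1.png

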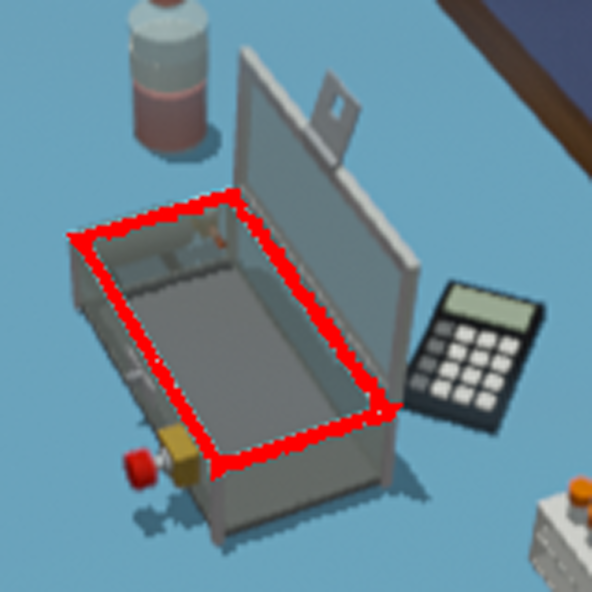

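View pics/c0.png

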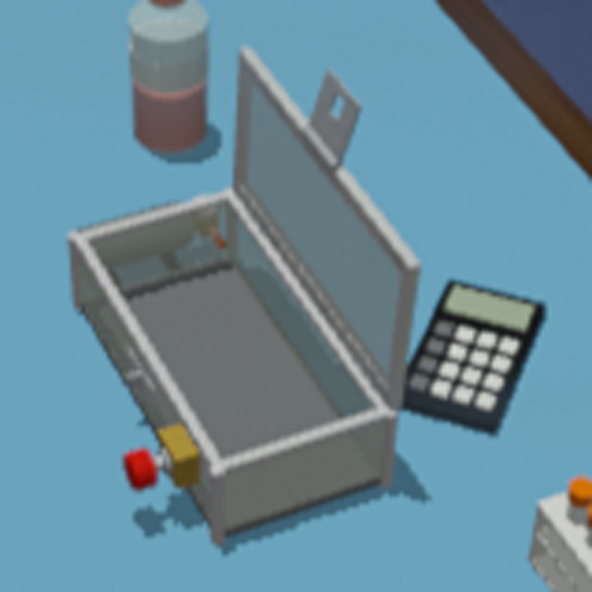

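```bash
python3 - <<'E'
from h import *
for n in('side','scene'):
    p,d=vision.capture(n); X=cloud(n,d)
    h=cv2.cvtColor(p,cv2.COLOR_RGB2HSV)
    m=(d>0)&(h[...,1]<60)&(h[...,2]>120)&(X[...,2]>.073)&(X[...,2]<.084)&(X[...,0]>.35)&(X[...,0]<.75)&(X[...,1]>-.15)&(X[...,1]<.4)
    v,u=np.nonzero(m); P=ray(n,np.c_[u,v],.078)[:,:2]
    c0=np.array([.567,.085]); th=np.deg2rad(1.44)
    R=np.array([[np.cos(th),-np.sin(th)],[np.sin(th),np.cos(th)]]); L=(P-c0)@R
    f=L[(L[:,0]<-.05)&(abs(L[:,1])<.115)]; le=L[(L[:,1]>.12)&(abs(L[:,0])<.045)]; ri=L[(L[:,1]<-.12)&(abs(L[:,0])<.045)]; re=L[(L[:,0]>.045)&(abs(L[:,1])<.115)]
    for nm,q,a in(('front',f,0),('left',le,1),('right',ri,1),('rear',re,0)):
        if len(q)>10:
            k=np.polyfit(q[:,1-a],q[:,a],1); print(n,nm,len(q),k.round(4),np.percentile(q[:,a],[2,50,98]).round(4))
    hr=cv2.inRange(h,(0,150,80),(6,255,255))|cv2.inRange(h,(174,150,80),(180,255,255))
    q=X[(hr>0)&(d>0)&(abs(X[...,0]-.46)<.06)&(abs(X[...,1])<.08)]
    print('knob',len(q),q.mean(0).round(4),q.min(0).round(3),q.max(0).round(3))
    # lid top & hasp
    m=(d>0)&(h[...,1]<70)&(X[...,2]>.15)&(X[...,2]<.30)&(X[...,0]>.5)&(X[...,0]<.75)&(X[...,1]>-.15)&(X[...,1]<.3)
    q=X[m]; 
    for a in np.arange(.15,.30,.01):
        s=q[abs(q[:,2]-a)<.005]
        if len(s): print(round(a,2),len(s),s.mean(0).round(3),s.min(0).round(3),s.max(0).round(3))
E
```

```text
side front 199 [-0.0023 -0.0641] [-0.069  -0.064  -0.0592]
side left 76 [-0.0063  0.1357] [0.1298 0.1357 0.1415]
side right 98 [ 0.0006 -0.1378] [-0.1429 -0.1375 -0.1327]
side rear 181 [-0.0026  0.0696] [0.0646 0.0697 0.0745]
knob 62 [ 0.4592 -0.0214  0.0617] [ 0.452 -0.032  0.047] [ 0.469 -0.009  0.07 ]
0.15 74 [0.644 0.072 0.153] [ 0.638 -0.056  0.15 ] [0.655 0.224 0.155]
0.16 144 [0.644 0.068 0.16 ] [ 0.639 -0.055  0.155] [0.656 0.222 0.165]
0.17 140 [0.644 0.075 0.17 ] [ 0.638 -0.055  0.165] [0.654 0.226 0.175]
0.18 159 [0.645 0.071 0.18 ] [ 0.638 -0.055  0.175] [0.654 0.224 0.185]
0.19 153 [0.645 0.077 0.19 ] [ 0.638 -0.055  0.185] [0.652 0.224 0.195]
0.2 151 [0.646 0.072 0.2  ] [ 0.639 -0.055  0.195] [0.656 0.225 0.205]
0.21 159 [0.646 0.066 0.21 ] [ 0.64  -0.057  0.205] [0.655 0.222 0.215]
0.22 240 [0.648 0.075 0.219] [ 0.64  -0.058  0.215] [0.658 0.224 0.225]
0.23 53 [0.649 0.087 0.229] [0.642 0.059 0.225] [0.653 0.111 0.235]
0.24 42 [0.653 0.085 0.24 ] [0.649 0.06  0.235] [0.657 0.111 0.245]
0.25 36 [0.656 0.084 0.25 ] [0.652 0.06  0.246] [0.661 0.11  0.255]
0.26 31 [0.659 0
[... 524 characters left out ...]
]
0.18 198 [0.65  0.109 0.18 ] [ 0.639 -0.048  0.175] [0.656 0.228 0.185]
0.19 212 [0.65  0.106 0.19 ] [ 0.639 -0.051  0.185] [0.656 0.228 0.195]
0.2 206 [0.651 0.106 0.2  ] [ 0.639 -0.05   0.195] [0.657 0.228 0.205]
0.21 220 [0.651 0.109 0.21 ] [ 0.639 -0.048  0.205] [0.657 0.228 0.215]
0.22 301 [0.648 0.103 0.217] [ 0.64  -0.052  0.215] [0.657 0.229 0.225]
0.23 26 [0.651 0.09  0.229] [0.648 0.064 0.225] [0.654 0.115 0.234]
0.24 26 [0.655 0.094 0.24 ] [0.651 0.07  0.235] [0.657 0.112 0.245]
0.25 28 [0.657 0.092 0.25 ] [0.655 0.067 0.245] [0.66  0.114 0.254]
0.26 23 [0.66  0.093 0.26 ] [0.656 0.068 0.255] [0.663 0.114 0.265]
0.27 28 [0.662 0.09  0.268] [0.659 0.063 0.265] [0.664 0.113 0.27 ]
```

The rim overlay outlines the box well: centre about (0.570, 0.085), yaw about 1.6°. The lid is upright near x≈0.645. I'll turn the tool so the jaws open along the box's x.

Call:
{"api": "servo_tool", "payload": {"gripper": [0,0,0,0,0,0,0,0,0,0,0,0], "xyz": [[0,0,0],[0,0,0],[0,0,0],[0,0,0],[0,0,0],[0,0,0],[0,0,0],[0,0,0],[0,0,0],[0,0,0],[0,0,0],[0,0,0]], "twist": [0.99,0.99,0.99,0.99,0.99,0.99,0.99,0.99,0.99,0.99,0.99,0.99], "newtons": 30}}

```text
t: 1.5
tool_pos: [0.1851, 0.5969, 0.2313]
ee_rot: [1.0, 0.01, -0.0, -0.0]
ft_force: [-0.4, 0.7, 0.3]
grip_width: 0.0852
```

```bash
cat >> h.py <<'E'
YAW=np.deg2rad(1.6); BC=np.array([.5697,.085])
def tool(o):
    from scipy.spatial.transform import Rotation as Ro
    return Ro.from_quat(o['ee_rot']).as_matrix()
def phi(o):
    M=tool(o); return np.degrees(np.arctan2(M[1,0],M[0,0]))
def go(target,o=None):
    o=o or st(); M=tool(o); d=M.T@(np.array(target)-o['tool_pos'])
    print('phi',round(phi(o),2),'twist to 1.6:',round((phi(o)-1.6)/6,3),'units',np.round(d/.02,2),'total')
def box(x,y,z=0):
    c,s=np.cos(YAW),np.sin(YAW); return np.array([BC[0]+c*x-s*y,BC[1]+s*x+c*y,z])
E
python3 -c "
from h import *
o=st(); go((.42,.1,.23),o); print(o['qpos'].round(2))"
```

```text
t 1.5 pos [0.1851 0.5969 0.2313] q [ 1.    0.01 -0.   -0.  ] F [-0.4  0.7  0.3] w 0.0852
phi 1.19 twist to 1.6: -0.068 units [11.22 25.09  0.07] total
[1.09 0.53 1.43 0.   1.18 1.07]
```

Call:
{"api": "servo_tool", "payload": {"gripper": [0,0,0,0,0,0,0,0,0,0,0,0], "xyz": [[0.46,1,0],[0.46,1,0],[0.46,1,0],[0.46,1,0],[0.46,1,0],[0.46,1,0],[0.46,1,0],[0.46,1,0],[0.46,1,0],[0.46,1,0],[0.46,1,0],[0.46,1,0]], "twist": [-0.07,0,0,0,0,0,0,0,0,0,0,0]}}

```text
t: 2.5
tool_pos: [0.3038, 0.3598, 0.2316]
ee_rot: [1.0, 0.017, 0.0, -0.0]
ft_force: [0.2, 0.1, 0.1]
grip_width: 0.0854
```

Call:
{"api": "servo_tool", "payload": {"gripper": [0,0,0,0,0,0,0,0,0,0,0,0], "xyz": [[0.46,1,0],[0.46,1,0],[0.46,1,0],[0.46,1,0],[0.46,1,0],[0.46,1,0],[0.46,1,0],[0.46,1,0],[0.46,1,0],[0.46,1,0],[0.46,1,0],[0.46,1,0]], "twist": [0,0,0,0,0,0,0,0,0,0,0,0]}}

```text
t: 3.5
tool_pos: [0.4222, 0.1234, 0.2316]
ee_rot: [1.0, 0.017, 0.0, -0.0]
ft_force: [0.8, -0.2, -0.1]
grip_width: 0.0854
```

Call:
{"api": "servo_tool", "payload": {"gripper": [0,0,0,0,0,0,0,0,0,0,0,0], "xyz": [[0,1,0],[0,1,0],[0,1,0],[0,1,0],[0,1,0],[0,1,0],[0,1,0],[0,1,0],[0,1,0],[0,1,0],[0,1,0],[0,1,0]], "twist": [0,0,0,0,0,0,0,0,0,0,0,0]}}

```text
t: 4.5
tool_pos: [0.4297, -0.1165, 0.2316]
ee_rot: [1.0, 0.017, 0.0, 0.0]
ft_force: [0.5, -0.6, -0.7]
grip_width: 0.0853
```

```bash
cat > look.py <<'E'
from h import *
import sys
o=st()
c=cal('wrist')
p,d=vision.capture('wrist')
if len(sys.argv)>1: cv2.imwrite(sys.argv[1],p[:,:,::-1])
for j in jars('wrist',p,d,c):
    # ray-plane estimate of the cap-top circle
    print('wrist',j)
E
python3 look.py pics/d1.png
```

```text
t 4.5 pos [ 0.4297 -0.1165  0.2316] q [1.    0.017 0.    0.   ] F [ 0.5 -0.6 -0.7] w 0.0853
wrist ([283.0, 251.0], 1220, 0.0463, [0.4408, -0.1894, 0.0456], [0.441, -0.1905], 0.0205)
wrist ([413.0, 274.0], 965, 0.0465, [0.5758, -0.2104, 0.0479], [0.5355, -0.17], 0.0809)
wrist ([298.0, 368.0], 955, 0.0464, [0.4644, -0.3353, 0.0456], [0.4647, -0.3368], 0.0204)
wrist ([394.0, 365.0], 72, 0.0468, [0.5577, -0.2971, 0.0782], [0.5181, -0.217], 0.1313)
```

View pics/d1.png

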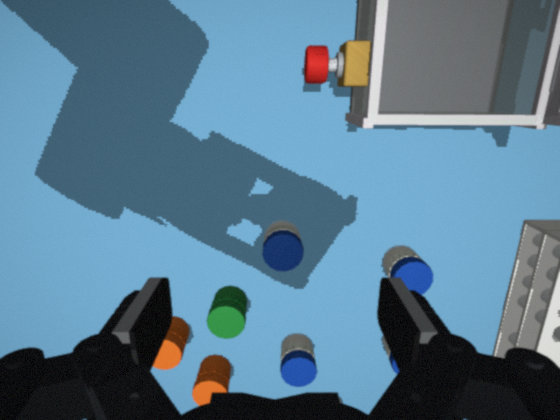

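The wrist view shows jar A's cap at (283,251), giving (0.441, -0.190) and agreeing with the other cameras. The knob is at (317,65) and the box's front-right corner near (367,122).

```bash
python3 -c "
from h import *
go((.441,-.190,.011))
img=cv2.imread('pics/d1.png')
crop(img[:,:,::-1],300,30,130,110,5,'pics/d2.png')
print(ray('wrist',[(366,126),(358,126)],.078), proj('wrist',[box(-.07,-.14,.078),box(-.064,-.134,.078),box(-.111,-.095,.052)]))
"
```

```text
t 4.55 pos [ 0.4311 -0.1201  0.2318] q [1.    0.016 0.001 0.002] F [ 1.3 -2.   0.5] w 0.0855
phi 1.83 twist to 1.6: 0.038 units [ 0.36  3.47 11.06] total
[[ 0.50394393 -0.06615286  0.078     ]
 [ 0.49750412 -0.06635541  0.078     ]] [[366.92083998 114.12417535]
 [375.14095796 106.32588143]
 [314.15304334  55.56245106]]
```

View pics/d2.png

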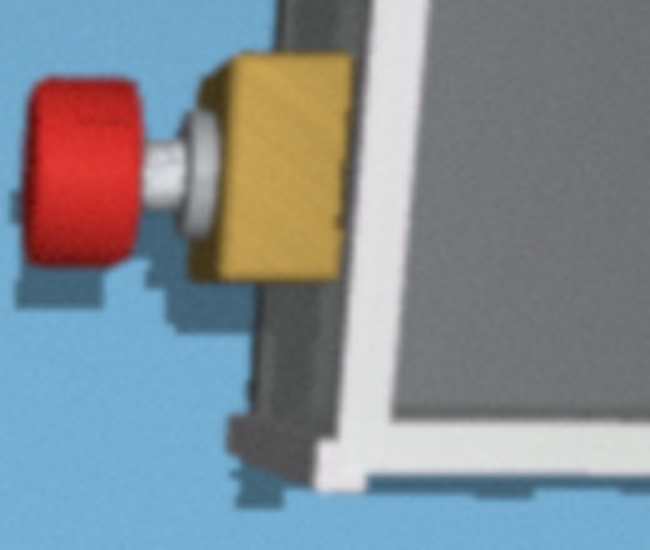

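Call:
{"api": "servo_tool", "payload": {"gripper": [0,0,0,0,0,0,0,0,0,0,0,0], "xyz": [[0.09,0.87,0.7],[0.09,0.87,0.7],[0.09,0.87,0.7],[0.09,0.87,0.7],[0,0,1],[0,0,1],[0,0,1],[0,0,1],[0,0,1],[0,0,1],[0,0,1],[0,0,1]], "twist": [0.04,0,0,0,0,0,0,0,0,0,0,0]}}

```text
t: 5.55
tool_pos: [0.4394, -0.1849, 0.0145]
ee_rot: [1.0, 0.015, 0.0, 0.0]
ft_force: [-0.0, -0.2, 0.5]
grip_width: 0.0856
```

Call:
{"api": "servo_tool", "payload": {"gripper": [0,0.8,0.8,0.8,0.8,0.8,0.8], "xyz": [[0,0,0.2],[0,0,0],[0,0,0],[0,0,0],[0,0,0],[0,0,0],[0,0,0]], "twist": [0,0,0,0,0,0,0], "newtons": 40}}

```text
t: 6.13
tool_pos: [0.4396, -0.1852, 0.0126]
ee_rot: [1.0, 0.015, 0.001, 0.001]
ft_force: [-0.4, 0.7, 8.1]
grip_width: 0.041
```

```bash
python3 -c "
from h import *
o=st(); go((.441,-.190,.011),o); print(box(0,-.104)); go((*box(0,-.104)[:2],.20),o)
"
```

```text
t 6.13 pos [ 0.4396 -0.1852  0.0126] q [1.    0.015 0.001 0.001] F [-0.4  0.7  8.1] w 0.041
phi 1.67 twist to 1.6: 0.012 units [0.06 0.24 0.08] total
[ 0.57260385 -0.01895945  0.        ]
phi 1.67 twist to 1.6: 0.012 units [ 6.91 -8.1  -9.37] total
```

Call:
{"api": "servo_tool", "payload": {"gripper": [0.8,0.8,0.8,0.8,0.8,0.8,0.8,0.8,0.8,0.8,0.8,0.8], "xyz": [[0,0,-0.5],[0,0,-1],[0,0,-1],[0,0,-1],[0,0,-1],[0,0,-1],[0.5,-0.5,-1],[1,-1,-1],[1,-1,-1],[1,-1,0],[1,-1,0],[0,0,0]], "twist": [0,0,0,0,0,0,0,0,0,0,0,0]}}

```text
t: 7.13
tool_pos: [0.5295, -0.0893, 0.1831]
ee_rot: [1.0, 0.016, 0.003, 0.0]
ft_force: [0.1, 0.3, 0.0]
grip_width: 0.0412
```

Call:
{"api": "servo_tool", "payload": {"gripper": [0.8,0.8,0.8], "xyz": [[0,0,0],[0,0,0],[0,0,0]], "twist": [0,0,0]}}

```text
t: 7.38
tool_pos: [0.5252, -0.0926, 0.1813]
ee_rot: [1.0, 0.014, -0.001, -0.0]
ft_force: [-0.1, 0.3, -1.6]
grip_width: 0.0413
```

```bash
python3 look.py pics/e1.png; python3 -c "
from h import *
print(proj('wrist',[box(x,y,.078) for x,y in((-.07,-.14),(-.064,-.134),(.064,-.134),(-.064,.134))]).round(1))"
```

```text
t 7.38 pos [ 0.5252 -0.0926  0.1813] q [ 1.     0.014 -0.001 -0.   ] F [-0.1  0.3 -1.6] w 0.0413
wrist ([274.0, 327.0], 9513, 0.2147, [0.5256, -0.0959, 0.2141], [0.5261, -0.098], 0.0212)
[[ 243.9  156.4]
 [ 252.5  147.6]
 [ 440.9  147.6]
 [ 241.  -454.2]]
```

View pics/e1.png

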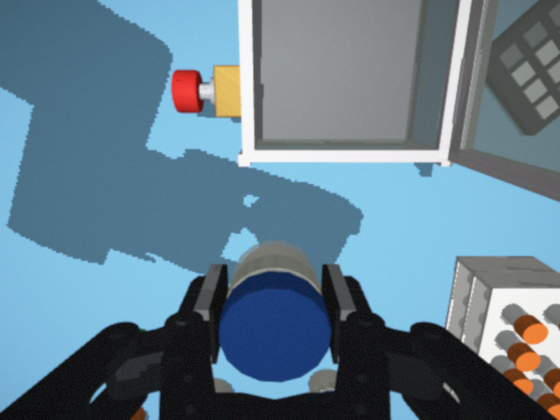

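The jar is held upright, its cap at (274,327), 5 mm toward -y of the tool. The box's inner right corners are at (254,150) and (443,150), which moves my box centre to (0.571, 0.0834).

```bash
sed -i 's/BC=np.array(\[.5697,.085\])/BC=np.array([.5708,.0834])/' h.py; python3 -c "
from h import *
o=st(); print(box(0,-.104)); go((.5733,-.0152,.0215),o)
"
```

```text
t 7.43 pos [ 0.5252 -0.0927  0.1812] q [ 1.     0.014 -0.001 -0.   ] F [-0.4  0.6 -0.4] w 0.0411
[ 0.57370385 -0.02055945  0.        ]
phi 1.59 twist to 1.6: -0.001 units [ 2.52 -3.81  7.98] total
```

Call:
{"api": "servo_tool", "payload": {"gripper": [0.8,0.8,0.8,0.8,0.8,0.8,0.8,0.8,0.8,0.8,0.8,0.8], "xyz": [[0.63,-0.95,0],[0.63,-0.95,0],[0.63,-0.95,0],[0.63,-0.96,0],[0,0,0],[0,0,1],[0,0,1],[0,0,1],[0,0,1],[0,0,1],[0,0,0],[0,0,0]], "twist": [0,0,0,0,0,0,0,0,0,0,0,0]}}

```text
t: 8.43
tool_pos: [0.5731, -0.0154, 0.0804]
ee_rot: [1.0, 0.014, -0.002, -0.0]
ft_force: [0.4, 0.0, -1.1]
grip_width: 0.0411
```

```bash
python3 look.py pics/e2.png; python3 -c "
from h import *
go((.5733,-.0152,.0215))"
```

```text
t 8.43 pos [ 0.5731 -0.0154  0.0804] q [ 1.     0.014 -0.002 -0.   ] F [ 0.4  0.  -1.1] w 0.0411
wrist ([274.0, 327.0], 9531, 0.1139, [0.5736, -0.0187, 0.1132], [0.5737, -0.0208], 0.021)
t 8.48 pos [ 0.5742 -0.0154  0.0815] q [ 1.     0.014 -0.     0.   ] F [ 0.3 -1.2 -0.9] w 0.0412
phi 1.6 twist to 1.6: 0.0 units [-0.04 -0.01  3.  ] total
```

View pics/e2.png

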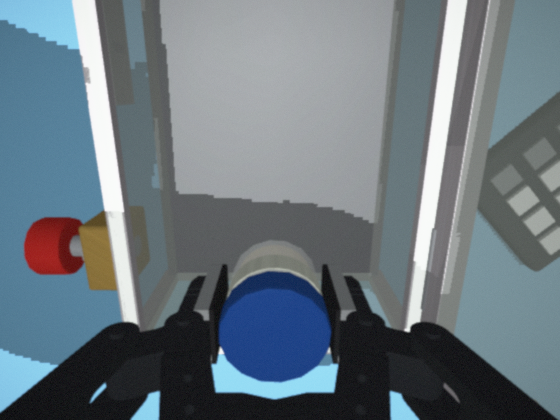

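The jar is centred between the walls (floor edges at x≈170 and 375). Lowering and releasing.

Call:
{"api": "servo_tool", "payload": {"gripper": [0.8,0.8,0.8,0.8,0.8,0.3,0.3,0.3,0.3], "xyz": [[0,0,1],[0,0,1],[0,0,0.7],[0,0,0.3],[0,0,0],[0,0,0],[0,0,0],[0,0,0],[0,0,0]], "twist": [0,0,0,0,0,0,0,0,0]}}

```text
t: 9.23
tool_pos: [0.5736, -0.0144, 0.0221]
ee_rot: [1.0, 0.015, -0.001, -0.0]
ft_force: [-4.5, -0.6, 2.0]
grip_width: 0.0593
```

```bash
python3 look.py pics/e3.png; python3 -c "
from h import *
go((.576,-.213,.20))"
```

```text
t 9.23 pos [ 0.5736 -0.0144  0.0221] q [ 1.     0.015 -0.001 -0.   ] F [-4.5 -0.6  2. ] w 0.0593
wrist ([278.0, 326.0], 9205, 0.0542, [0.5753, -0.0182, 0.0535], [0.5751, -0.0199], 0.0209)
t 9.28 pos [ 0.5736 -0.0144  0.0221] q [ 1.     0.015 -0.001 -0.   ] F [-3.9  0.4  2.9] w 0.0597
phi 1.67 twist to 1.6: 0.012 units [-0.18  9.93 -8.9 ] total
```

View pics/e3.png

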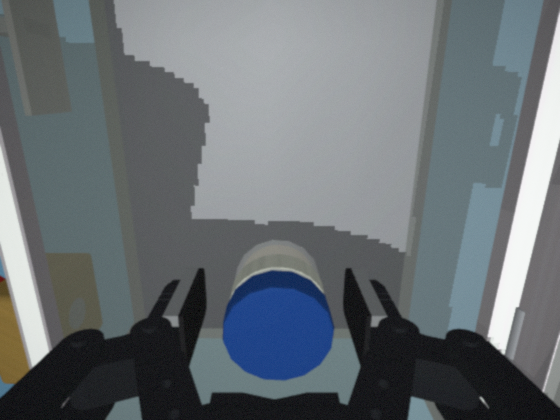

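Call:
{"api": "servo_tool", "payload": {"gripper": [0.3,0.2,0,0,0,0,0,0,0,0,0,0], "xyz": [[0,0,-0.6],[0,0,-1],[0,0,-1],[0,0,-1],[0,0,-1],[0,0,-1],[0,1,-1],[0,1,-1],[0,1,0],[0,1,0],[0,1,0],[0,1,0]], "twist": [0,0,0,0,0,0,0,0,0,0,0,0]}}

```text
t: 10.28
tool_pos: [0.5795, -0.1359, 0.1753]
ee_rot: [1.0, 0.015, 0.002, 0.001]
ft_force: [0.8, -0.4, 0.1]
grip_width: 0.0855
```

Call:
{"api": "servo_tool", "payload": {"gripper": [0,0,0], "xyz": [[0,0.5,0],[0,0,0],[0,0,0]], "twist": [0,0,0]}}

```text
t: 10.53
tool_pos: [0.5786, -0.1446, 0.1739]
ee_rot: [1.0, 0.014, 0.001, 0.0]
ft_force: [-1.3, 0.5, -0.8]
grip_width: 0.0853
```

```bash
python3 look.py pics/f1.png; python3 - <<'E'
from h import *
go((.576,-.213,.011))
p,d=vision.capture('side'); 
for j in jars('side',p,d):
    if j[2]>0: print(j)
X=cloud('side',d); cv2.imwrite('pics/f1s.png',p[:,:,::-1])
m=(d>0)&(X[...,2]>.05)&(X[...,2]<.1)&(X[...,0]>.6)&(X[...,1]<-.12)&(X[...,1]>-.5)
r=cv2.minAreaRect(np.ascontiguousarray(X[m][:,:2]).astype(np.float32)); print('rack',r,cv2.boxPoints(r).round(3).tolist())
E
```

```text
t 10.53 pos [ 0.5786 -0.1446  0.1739] q [1.    0.014 0.001 0.   ] F [-1.3  0.5 -0.8] w 0.0853
wrist ([274.0, 24.0], 2605, 0.0544, [0.5758, -0.0241, 0.0536], [0.5758, -0.0219], 0.0202)
wrist ([268.0, 276.0], 1719, 0.0463, [0.5761, -0.2145, 0.0455], [0.5761, -0.2156], 0.0206)
wrist ([280.0, 374.0], 1407, 0.0463, [0.5891, -0.3189, 0.0455], [0.589, -0.3205], 0.0207)
wrist ([162.0, 378.0], 344, 0.0461, [0.486, -0.3082, 0.0651], [0.5191, -0.2362], 0.1135)
t 10.58 pos [ 0.5783 -0.1438  0.1737] q [ 1.     0.015  0.    -0.   ] F [0.7 0.2 0.3] w 0.0852
phi 1.66 twist to 1.6: 0.01 units [-0.22  3.46  8.13] total
([210.0, 92.0], 375, 0.0532, [0.5448, 0.7616, 0.0521], [0.5408, 0.7712], 0.0707)
([334.0, 281.0], 180, 0.0496, [0.5759, -0.2171, 0.0477], [0.5761, -0.2176], 0.0206)
([358.0, 311.0], 196, 0.0498, [0.5877, -0.3224, 0.0479], [0.5886, -0.3226], 0.0203)
([314.0, 334.0], 220, 0.0488, [0.4639, -0.3392, 0.0471], [0.464, -0.3394], 0.0209)
([350.0, 360.0], 246, 0.0491, [0.5092, -0.4291, 0.0474], [0.5092, -0.428], 0.0202)
rack ((0.6955476403236389, -0.2618196904659271), (0.1875438243150711, 0.20425212383270264), 2.027499198913574) [[0.5979999899864197, -0.16300000250339508], [0.6050000190734863, -0.367000013589859], [0.7929999828338623, -0.3610000014305115], [0.7860000133514404, -0.15600000321865082]]
```

View pics/f1.png

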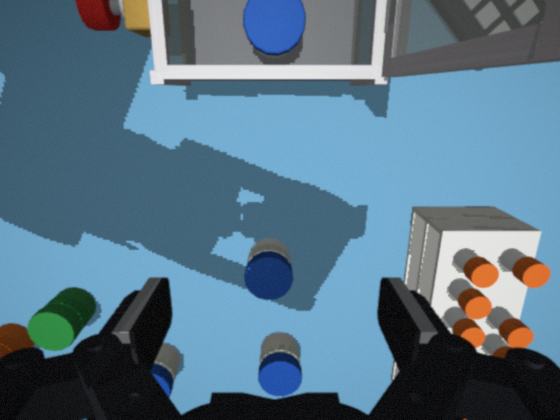

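```bash
python3 - <<'E'
from h import *
print(ray('wrist',[(412,208),(404,290)],0).round(3))
for z in(.05,.06,.07): print(ray('wrist',[(440,235),(428,290)],z).round(3))
X=None
c=cal('wrist'); p,d=vision.capture('wrist'); X=cloud('wrist',d,c)
print(X[290,[415,422,436,445,455]].round(3), X[240,[425,445,450]].round(3))
E
```

```text
[[ 0.706 -0.163  0.   ]
 [ 0.711 -0.249  0.   ]]
[[ 0.711 -0.169  0.05 ]
 [ 0.71  -0.219  0.05 ]]
[[ 0.706 -0.165  0.06 ]
 [ 0.705 -0.213  0.06 ]]
[[ 0.701 -0.161  0.07 ]
 [ 0.7   -0.208  0.07 ]]
[[ 0.72  -0.246  0.004]
 [ 0.713 -0.229  0.034]
 [ 0.711 -0.212  0.062]
 [ 0.718 -0.212  0.061]
 [ 0.721 -0.207  0.07 ]] [[ 0.708 -0.181  0.032]
 [ 0.71  -0.169  0.061]
 [ 0.714 -0.169  0.062]]
```

Call:
{"api": "servo_tool", "payload": {"gripper": [0,0,0,0,0,0,0,0,0,0,0,0], "xyz": [[-0.06,0.9,0.3],[-0.06,0.9,0.3],[-0.06,0.9,0.3],[-0.04,0.86,0.3],[0,0,1],[0,0,1],[0,0,1],[0,0,1],[0,0,1],[0,0,1],[0,0,0.9],[0,0,0]], "twist": [0,0,0,0,0,0,0,0,0,0,0,0]}}

```text
t: 11.68
tool_pos: [0.5736, -0.214, 0.0077]
ee_rot: [1.0, 0.015, -0.003, -0.002]
ft_force: [-0.5, 0.5, -0.3]
grip_width: 0.0851
```

Call:
{"api": "servo_tool", "payload": {"gripper": [0.8,0.8,0.8,0.8,0.8,0.8], "xyz": [[0,0,0],[0,0,0],[0,0,0],[0,0,0],[0,0,0],[0,0,0]], "twist": [0,0,0,0,0,0]}}

```text
t: 12.18
tool_pos: [0.5769, -0.2163, 0.0129]
ee_rot: [1.0, 0.015, 0.001, 0.001]
ft_force: [-0.5, 0.1, 5.6]
grip_width: 0.0412
```

```bash
python3 look.py; python3 -c "
from h import *
go((*box(0,-.052)[:2],.15)); print(box(0,-.052))"
```

```text
t 12.18 pos [ 0.5769 -0.2163  0.0129] q [1.    0.015 0.001 0.001] F [-0.5  0.1  5.6] w 0.0412
wrist ([274.0, 314.0], 9764, 0.0462, [0.5771, -0.2142, 0.0455], [0.5763, -0.2163], 0.0216)
t 12.23 pos [ 0.5769 -0.2163  0.013 ] q [1.    0.015 0.001 0.001] F [0.3 1.  6.9] w 0.041
phi 1.67 twist to 1.6: 0.012 units [  0.14 -12.38  -6.87] total
[0.57225193 0.03142027 0.        ]
```

Call:
{"api": "servo_tool", "payload": {"gripper": [0.8,0.8,0.8,0.8,0.8,0.8,0.8,0.8,0.8,0.8,0.8,0.8], "xyz": [[0,0,-0.5],[0,0,-1],[0,0,-1],[0,0,-1],[0,0,-1],[0.02,-1,-1],[0.02,-1,-1],[0.02,-1,-0.5],[0.02,-1,0],[0.02,-1,0],[0.02,-1,0],[0.02,-1,0]], "twist": [0,0,0,0,0,0,0,0,0,0,0,0]}}

```text
t: 13.23
tool_pos: [0.5741, -0.0747, 0.152]
ee_rot: [1.0, 0.014, 0.0, 0.0]
ft_force: [-0.1, 0.1, -0.5]
grip_width: 0.0411
```

Call:
{"api": "servo_tool", "payload": {"gripper": [0.8,0.8,0.8,0.8,0.8,0.8,0.8,0.8], "xyz": [[0,-1,0],[0,-1,0],[0,-1,0],[0,-1,0],[0,-1,0],[0,-0.38,0],[0,0,0],[0,0,0]], "twist": [0,0,0,0,0,0,0,0]}}

```text
t: 13.9
tool_pos: [0.5715, 0.0316, 0.1516]
ee_rot: [1.0, 0.015, 0.0, 0.0]
ft_force: [-0.1, -0.6, -0.4]
grip_width: 0.0413
```

```bash
python3 look.py; python3 -c "
from h import *
go((*box(0,-.052)[:2],.0215)); print(box(0,-.052))"
```

```text
t 13.9 pos [0.5715 0.0316 0.1516] q [1.    0.015 0.    0.   ] F [-0.1 -0.6 -0.4] w 0.0413
wrist ([274.0, 314.0], 9718, 0.1848, [0.5717, 0.0338, 0.1841], [0.5713, 0.0314], 0.0216)
t 13.95 pos [0.5716 0.031  0.1515] q [1.    0.015 0.    0.   ] F [ 0.5 -0.1 -0.9] w 0.0408
phi 1.67 twist to 1.6: 0.011 units [ 0.03 -0.02  6.5 ] total
[0.57225193 0.03142027 0.        ]
```

Call:
{"api": "servo_tool", "payload": {"gripper": [0.8,0.8,0.8,0.8,0.8,0.8,0.8,0.8,0.3,0.3,0.3,0.3], "xyz": [[0,0,1],[0,0,1],[0,0,1],[0,0,1],[0,0,1],[0,0,1],[0,0,0.5],[0,0,0],[0,0,0],[0,0,0],[0,0,0],[0,0,0]], "twist": [0,0,0,0,0,0,0,0,0,0,0,0]}}

```text
t: 14.95
tool_pos: [0.5718, 0.0315, 0.0218]
ee_rot: [1.0, 0.014, 0.0, 0.0]
ft_force: [0.2, -0.3, -0.0]
grip_width: 0.0599
```

```bash
python3 look.py; python3 -c "
from h import *
go((.589,-.25,.18))"
```

```text
t 14.95 pos [0.5718 0.0315 0.0218] q [1.    0.014 0.    0.   ] F [ 0.2 -0.3 -0. ] w 0.0599
wrist ([274.0, 325.0], 11031, 0.0541, [0.5719, 0.0304, 0.0534], [0.574, 0.0222], 0.0296)
t 15.0 pos [0.5718 0.0316 0.0218] q [1.    0.014 0.    0.   ] F [-0.1  0.6  0.5] w 0.0597
phi 1.66 twist to 1.6: 0.01 units [ 0.46 14.1  -7.91] total
```

Jar B is placed (its blob merges with jar A in this view). Next, jar C.

Call:
{"api": "servo_tool", "payload": {"gripper": [0.3,0.3,0.3,0.3,0,0,0,0,0,0,0,0], "xyz": [[0,0,-0.6],[0,0,-1],[0,0,-1],[0,0,-1],[0,0,-1],[0.04,1,-1],[0.04,1,-1],[0.04,1,-1],[0.04,1,-0.3],[0.04,1,0],[0.04,1,0],[0.04,1,0]], "twist": [0,0,0,0,0,0,0,0,0,0,0,0]}}

```text
t: 16.0
tool_pos: [0.5811, -0.1088, 0.1809]
ee_rot: [1.0, 0.015, 0.001, 0.0]
ft_force: [-0.1, 0.4, 0.2]
grip_width: 0.0852
```

Call:
{"api": "servo_tool", "payload": {"gripper": [0,0,0,0,0,0,0,0,0,0], "xyz": [[0.04,1,0],[0.04,1,0],[0.04,1,0],[0.04,1,0],[0.02,1,0],[0,1,0],[0,1,0],[0,0.1,0],[0,0,0],[0,0,0]], "twist": [0,0,0,0,0,0,0,0,0,0]}}

```text
t: 16.83
tool_pos: [0.5885, -0.249, 0.1797]
ee_rot: [1.0, 0.014, -0.0, -0.0]
ft_force: [0.3, -1.1, -0.5]
grip_width: 0.0854
```

```bash
python3 look.py pics/g1.png; python3 -c "
from h import *
go((.589,-.3205,.011))"
```

```text
t 16.83 pos [ 0.5885 -0.249   0.1797] q [ 1.     0.014 -0.    -0.   ] F [ 0.3 -1.1 -0.5] w 0.0854
wrist ([272.0, 274.0], 1659, 0.0463, [0.5893, -0.3199, 0.0456], [0.5893, -0.3207], 0.0204)
wrist ([127.0, 281.0], 1085, 0.0462, [0.4631, -0.3298, 0.048], [0.4935, -0.2984], 0.068)
wrist ([188.0, 370.0], 1379, 0.0462, [0.5111, -0.4258, 0.0455], [0.5113, -0.4274], 0.0208)
t 16.88 pos [ 0.5885 -0.2485  0.1796] q [ 1.     0.015 -0.    -0.   ] F [0.8 0.2 0.5] w 0.0857
phi 1.7 twist to 1.6: 0.017 units [-0.08  3.61  8.43] total
```

View pics/g1.png

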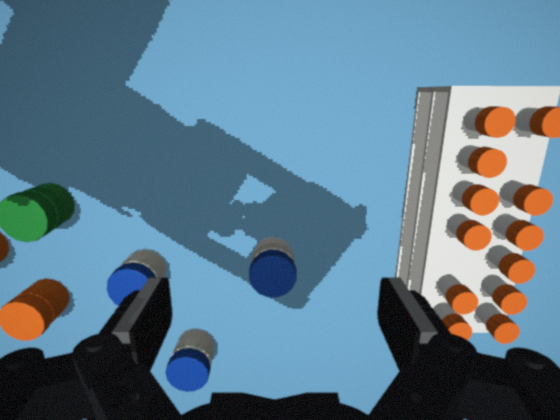

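Jar C is at (272,274), clear of the rack, with about 60 mm to spare from the right finger.

Call:
{"api": "servo_tool", "payload": {"gripper": [0,0,0,0,0,0,0,0,0,0,0,0], "xyz": [[-0.02,0.91,0.35],[-0.02,0.91,0.35],[-0.02,0.9,0.35],[-0.02,0.9,0.35],[0,0,1],[0,0,1],[0,0,1],[0,0,1],[0,0,1],[0,0,1],[0,0,0.93],[0,0,0]], "twist": [0.02,0,0,0,0,0,0,0,0,0,0,0]}}

```text
t: 17.88
tool_pos: [0.5862, -0.322, 0.0075]
ee_rot: [1.0, 0.013, -0.003, -0.003]
ft_force: [-0.6, 0.2, -0.6]
grip_width: 0.0855
```

Call:
{"api": "servo_tool", "payload": {"gripper": [0.8,0.8,0.8,0.8,0.8,0.8], "xyz": [[0,0,0],[0,0,0],[0,0,0],[0,0,0],[0,0,0],[0,0,0]], "twist": [0,0,0,0,0,0]}}

```text
t: 18.38
tool_pos: [0.5902, -0.3231, 0.0144]
ee_rot: [1.0, 0.014, 0.001, 0.001]
ft_force: [-0.3, -0.6, 4.9]
grip_width: 0.0408
```

```bash
python3 look.py; python3 -c "
from h import *
go((*box(0,0)[:2],.155)); print(box(0,0))"
```

```text
t 18.38 pos [ 0.5902 -0.3231  0.0144] q [1.    0.014 0.001 0.001] F [-0.3 -0.6  4.9] w 0.0408
wrist ([274.0, 308.0], 9682, 0.0462, [0.5903, -0.3193, 0.0455], [0.5903, -0.3217], 0.0216)
wrist ([5.0, 334.0], 506, 0.0397, [0.4848, -0.3385, 0.0377], [0.4821, -0.3396], 0.0115)
t 18.43 pos [ 0.5902 -0.3232  0.0144] q [1.    0.014 0.001 0.001] F [-0.4 -1.3  5.1] w 0.041
phi 1.56 twist to 1.6: -0.007 units [ -0.4  -20.33  -7.08] total
[0.5708 0.0834 0.    ]
```

Call:
{"api": "servo_tool", "payload": {"gripper": [0.8,0.8,0.8,0.8,0.8,0.8,0.8,0.8,0.8,0.8,0.8,0.8], "xyz": [[0,0,-0.5],[0,0,-1],[0,0,-1],[-0.05,-0.7,-1],[-0.05,-1,-1],[-0.05,-1,-1],[-0.05,-1,-1],[-0.05,-1,-0.6],[-0.05,-1,0],[-0.05,-1,0],[-0.05,-1,0],[0,-1,0]], "twist": [0,0,0,0,0,0,0,0,0,0,0,0]}}

```text
t: 19.43
tool_pos: [0.5758, -0.1471, 0.1551]
ee_rot: [1.0, 0.014, -0.0, -0.0]
ft_force: [-0.6, -0.6, -0.6]
grip_width: 0.0408
```

Call:
{"api": "servo_tool", "payload": {"gripper": [0.8,0.8,0.8,0.8,0.8,0.8,0.8,0.8,0.8,0.8,0.8,0.8], "xyz": [[0,-1,0],[0,-1,0],[0,-1,0],[0,-1,0],[0,-1,0],[0,-1,0],[0,-1,0],[0,-1,0],[0,-1,0],[0,-1,0],[0,-1,0],[0,-0.65,0]], "twist": [0,0,0,0,0,0,0,0,0,0,0,0]}}

```text
t: 20.43
tool_pos: [0.5694, 0.0864, 0.1549]
ee_rot: [1.0, 0.014, -0.001, -0.0]
ft_force: [0.0, -0.1, -0.4]
grip_width: 0.0407
```

Call:
{"api": "servo_tool", "payload": {"gripper": [0.8,0.8], "xyz": [[0,0,0],[0,0,0]], "twist": [0,0]}}

```text
t: 20.6
tool_pos: [0.57, 0.0847, 0.1548]
ee_rot: [1.0, 0.014, -0.0, 0.0]
ft_force: [-0.4, 0.2, -1.1]
grip_width: 0.0408
```

```bash
python3 look.py pics/g2.png; python3 -c "
from h import *
go((*box(0,0)[:2],.0225)); print(box(0,0))"
```

```text
t 20.6 pos [0.57   0.0847 0.1548] q [ 1.     0.014 -0.     0.   ] F [-0.4  0.2 -1.1] w 0.0408
wrist ([274.0, 308.0], 9641, 0.1866, [0.5702, 0.0886, 0.1859], [0.5704, 0.0867], 0.0209)
t 20.65 pos [0.5702 0.084  0.1548] q [ 1.     0.014 -0.     0.   ] F [-0.1  0.6 -0.5] w 0.0409
phi 1.58 twist to 1.6: -0.003 units [0.03 0.03 6.61] total
[0.5708 0.0834 0.    ]
```

View pics/g2.png

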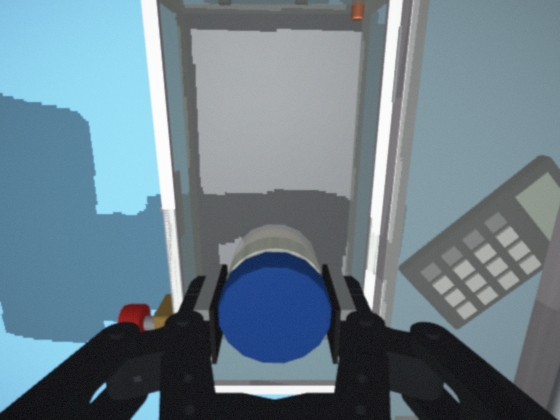

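Call:
{"api": "servo_tool", "payload": {"gripper": [0.8,0.8,0.8,0.8,0.8,0.8,0.8,0.8,0.3,0.3,0.3,0.3], "xyz": [[0,0.05,1],[0,0.05,1],[0,0,1],[0,0,1],[0,0,1],[0,0,1],[0,0,0.6],[0,0,0],[0,0,0],[0,0,0],[0,0,0],[0,0,0]], "twist": [0,0,0,0,0,0,0,0,0,0,0,0]}}

```text
t: 21.65
tool_pos: [0.5708, 0.0821, 0.0233]
ee_rot: [1.0, 0.013, 0.001, 0.0]
ft_force: [-1.0, -0.4, -0.2]
grip_width: 0.0595
```

```bash
python3 look.py; python3 -c "
from h import *
go((.465,-.265,.18))"
```

```text
t 21.65 pos [0.5708 0.0821 0.0233] q [1.    0.013 0.001 0.   ] F [-1.  -0.4 -0.2] w 0.0595
wrist ([272.0, 309.0], 9351, 0.0542, [0.5703, 0.0851, 0.0535], [0.5702, 0.0832], 0.021)
wrist ([273.0, 383.0], 1786, 0.0531, [0.5715, 0.0489, 0.0516], [0.5713, 0.0651], 0.026)
t 21.7 pos [0.5707 0.0823 0.0232] q [1.    0.013 0.001 0.   ] F [ 0.1  0.3 -0.6] w 0.0598
phi 1.54 twist to 1.6: -0.01 units [-5.74 17.22 -7.84] total
```

Call:
{"api": "servo_tool", "payload": {"gripper": [0.3,0.3,0.3,0.3,0,0,0,0,0,0,0,0], "xyz": [[0,0,-0.6],[0,0,-1],[0,0,-1],[0,0,-1],[0,0,-1],[0,1,-1],[-0.2,1,-1],[-0.4,1,-1],[-0.4,1,-0.2],[-0.4,1,0],[-0.4,1,0],[-0.4,1,0]], "twist": [0,0,0,0,0,0,0,0,0,0,0,0]}}

```text
t: 22.7
tool_pos: [0.5297, -0.0595, 0.1802]
ee_rot: [1.0, 0.014, 0.001, 0.0]
ft_force: [1.1, -0.7, -0.3]
grip_width: 0.0856
```

Call:
{"api": "servo_tool", "payload": {"gripper": [0,0,0,0,0,0,0,0,0,0,0,0], "xyz": [[-0.4,1,0],[-0.4,1,0],[-0.4,1,0],[-0.4,1,0],[-0.4,1,0],[-0.4,1,0],[-0.3,1,0],[-0.3,1,0],[-0.3,1,0],[-0.24,1,0],[0,0.2,0],[0,0,0]], "twist": [0,0,0,0,0,0,0,0,0,0,0,0]}}

```text
t: 23.7
tool_pos: [0.465, -0.2659, 0.1796]
ee_rot: [1.0, 0.012, 0.001, 0.001]
ft_force: [-0.4, 0.1, -0.3]
grip_width: 0.0854
```

```bash
python3 look.py pics/i1.png; python3 -c "
from h import *
go((.465,-.337,.013))"
```

```text
t 23.7 pos [ 0.465  -0.2659  0.1796] q [1.    0.012 0.001 0.001] F [-0.4  0.1 -0.3] w 0.0854
wrist ([271.0, 273.0], 1654, 0.0463, [0.4648, -0.3362, 0.0456], [0.4647, -0.3373], 0.0203)
wrist ([317.0, 358.0], 1399, 0.0463, [0.5098, -0.4259, 0.0456], [0.5098, -0.4275], 0.0206)
t 23.75 pos [ 0.4648 -0.2646  0.1793] q [ 1.     0.013  0.    -0.   ] F [-0.8  0.4 -0.1] w 0.0853
phi 1.48 twist to 1.6: -0.02 units [-0.09  3.62  8.32] total
```

View pics/i1.png

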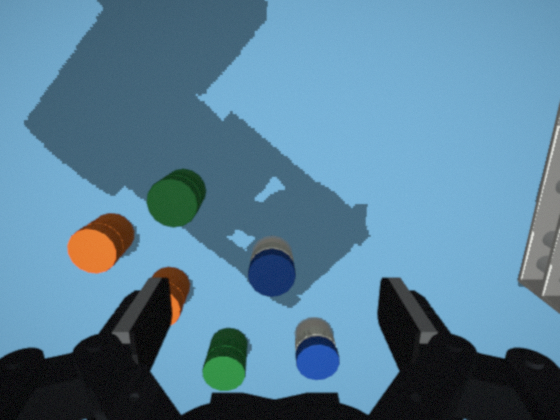

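Jar D is at (271,273) and jar E at (317,358). The nearest look-alike (orange, at 172,295) should clear the left finger by about 18 mm.

Call:
{"api": "servo_tool", "payload": {"gripper": [0.1,0.1,0.1,0.1,0.1,0.1,0.1,0.1,0.1,0.1,0.1,0.1], "xyz": [[0,0.91,0.35],[0,0.91,0.35],[0,0.9,0.35],[0,0.9,0.35],[0,0,1],[0,0,1],[0,0,1],[0,0,1],[0,0,1],[0,0,1],[0,0,0.9],[0,0,0]], "twist": [-0.02,0,0,0,0,0,0,0,0,0,0,0]}}

```text
t: 24.75
tool_pos: [0.4651, -0.3359, 0.0087]
ee_rot: [1.0, 0.014, -0.002, -0.003]
ft_force: [0.8, 0.5, -0.2]
grip_width: 0.0769
```

Call:
{"api": "servo_tool", "payload": {"gripper": [0.8,0.8,0.8,0.8,0.8,0.8], "xyz": [[0,0,0],[0,0,0],[0,0,0],[0,0,0],[0,0,0],[0,0,0]], "twist": [0,0,0,0,0,0]}}

```text
t: 25.25
tool_pos: [0.4676, -0.3377, 0.0139]
ee_rot: [1.0, 0.015, 0.001, 0.001]
ft_force: [-1.0, -0.1, 4.6]
grip_width: 0.0411
```

```bash
python3 look.py; python3 -c "
from h import *
go((*box(0,.053)[:2],.155)); print(box(0,.053))"
```

```text
t 25.25 pos [ 0.4676 -0.3377  0.0139] q [1.    0.015 0.001 0.001] F [-1.  -0.1  4.6] w 0.0411
wrist ([274.0, 313.0], 9641, 0.0461, [0.4678, -0.3355, 0.0455], [0.4679, -0.3381], 0.0217)
t 25.3 pos [ 0.4676 -0.3377  0.0139] q [1.    0.015 0.001 0.001] F [1.  0.5 6.3] w 0.0407
phi 1.67 twist to 1.6: 0.012 units [  5.79 -23.53  -7.09] total
[0.56932015 0.13637934 0.        ]
```

Call:
{"api": "servo_tool", "payload": {"gripper": [0.8,0.8,0.8,0.8,0.8,0.8,0.8,0.8,0.8,0.8,0.8,0.8], "xyz": [[0,0,-0.5],[0,0,-1],[0.3,-0.5,-1],[0.5,-1,-1],[0.5,-1,-1],[0.5,-1,-1],[0.5,-1,-1],[0.5,-1,-0.6],[0.5,-1,0],[0.5,-1,0],[0.5,-1,0],[0.5,-1,0]], "twist": [0,0,0,0,0,0,0,0,0,0,0,0]}}

```text
t: 26.3
tool_pos: [0.5572, -0.1428, 0.1552]
ee_rot: [1.0, 0.015, -0.0, -0.0]
ft_force: [0.2, -0.4, -1.2]
grip_width: 0.041
```

Call:
{"api": "servo_tool", "payload": {"gripper": [0.8,0.8,0.8,0.8,0.8,0.8,0.8,0.8,0.8,0.8,0.8,0.8], "xyz": [[0.5,-1,0],[0.5,-1,0],[0,-1,0],[0,-1,0],[0,-1,0],[0,-1,0],[0,-1,0],[0,-1,0],[0,-1,0],[0,-1,0],[0,-1,0],[0,-1,0]], "twist": [0,0,0,0,0,0,0,0,0,0,0,0]}}

```text
t: 27.3
tool_pos: [0.5695, 0.0974, 0.155]
ee_rot: [1.0, 0.015, -0.001, -0.0]
ft_force: [-0.8, -0.8, -0.2]
grip_width: 0.0412
```

Call:
{"api": "servo_tool", "payload": {"gripper": [0.8,0.8,0.8,0.8,0.8], "xyz": [[0,-1,0],[0,-1,0],[0,0,0],[0,0,0],[0,0,0]], "twist": [0,0,0,0,0]}}

```text
t: 27.72
tool_pos: [0.5688, 0.1359, 0.1548]
ee_rot: [1.0, 0.015, -0.0, 0.0]
ft_force: [1.3, -0.0, -0.6]
grip_width: 0.0411
```

```bash
python3 look.py ; python3 -c "
from h import *
go((*box(0,.053)[:2],.0222)); print(box(0,.053))"
```

```text
t 27.72 pos [0.5688 0.1359 0.1548] q [ 1.     0.015 -0.     0.   ] F [ 1.3 -0.  -0.6] w 0.0411
wrist ([275.0, 321.0], 10994, 0.187, [0.5691, 0.138, 0.1865], [0.5691, 0.136], 0.0214)
t 27.77 pos [0.569  0.1356 0.1548] q [ 1.     0.014 -0.     0.   ] F [-0.  -0.2 -0.9] w 0.041
phi 1.64 twist to 1.6: 0.007 units [ 0.02 -0.04  6.63] total
[0.56932015 0.13637934 0.        ]
```

Call:
{"api": "servo_tool", "payload": {"gripper": [0.8,0.8,0.8,0.8,0.8,0.8,0.8,0.8,0.3,0.3,0.3,0.3], "xyz": [[0,0,1],[0,0,1],[0,0,1],[0,0,1],[0,0,1],[0,0,1],[0,0,0.62],[0,0,0],[0,0,0],[0,0,0],[0,0,0],[0,0,0]], "twist": [0,0,0,0,0,0,0,0,0,0,0,0]}}

```text
t: 28.77
tool_pos: [0.5693, 0.136, 0.0228]
ee_rot: [1.0, 0.014, 0.0, 0.0]
ft_force: [-0.5, -0.3, -0.5]
grip_width: 0.0599
```

```bash
python3 look.py; python3 - <<'E'
from h import *
p,d=vision.capture('side')
cv2.imwrite('pics/k1.png',p[:,:,::-1])
for j in jars('side',p,d):
    if j[2]>0: print(j)
go((.51,-.355,.18))
E
```

```text
t 28.77 pos [0.5693 0.136  0.0228] q [1.    0.014 0.    0.   ] F [-0.5 -0.3 -0.5] w 0.0599
wrist ([273.0, 323.0], 10875, 0.0541, [0.5692, 0.1351, 0.0534], [0.5695, 0.1264], 0.0298)
([210.0, 93.0], 409, 0.0525, [0.5457, 0.7626, 0.0516], [0.5472, 0.7765], 0.0721)
([289.0, 208.0], 434, 0.0576, [0.5704, 0.0581, 0.0559], [0.5722, 0.0598], 0.0898)
([350.0, 360.0], 249, 0.0491, [0.5099, -0.4296, 0.0474], [0.5102, -0.4293], 0.0206)
t 28.87 pos [0.5693 0.1362 0.0227] q [1.    0.015 0.    0.   ] F [-0.5 -0.1  0.3] w 0.06
phi 1.66 twist to 1.6: 0.011 units [-3.67 24.46 -7.86] total
```

View pics/k1.png

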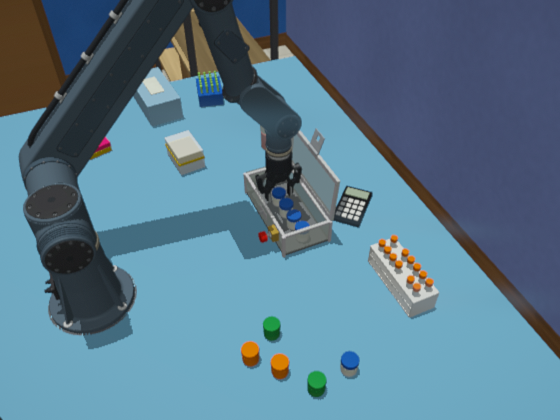

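Four jars stand in the box. The last one is at (350,360), next to the green jar at (317,382).

Call:
{"api": "servo_tool", "payload": {"gripper": [0.3,0.3,0.3,0.3,0,0,0,0,0,0,0,0], "xyz": [[0,0,-0.6],[0,0,-1],[0,0,-1],[0,0,-1],[0,0,-1],[0,1,-1],[0,1,-1],[0,1,-1],[0,1,-0.2],[-0.2,1,0],[-0.2,1,0],[-0.2,1,0]], "twist": [0,0,0,0,0,0,0,0,0,0,0,0]}}

```text
t: 29.87
tool_pos: [0.5615, -0.005, 0.1799]
ee_rot: [1.0, 0.015, 0.001, 0.0]
ft_force: [-0.1, 0.1, -0.1]
grip_width: 0.0854
```

Call:
{"api": "servo_tool", "payload": {"gripper": [0,0,0,0,0,0,0,0,0,0,0,0], "xyz": [[-0.2,1,0],[-0.2,1,0],[-0.2,1,0],[-0.2,1,0],[-0.2,1,0],[-0.2,1,0],[-0.2,1,0],[-0.2,1,0],[-0.2,1,0],[-0.2,1,0],[-0.2,1,0],[-0.2,1,0]], "twist": [0,0,0,0,0,0,0,0,0,0,0,0]}}

```text
t: 30.87
tool_pos: [0.5203, -0.2464, 0.1796]
ee_rot: [1.0, 0.015, 0.001, 0.001]
ft_force: [0.5, -0.2, -0.1]
grip_width: 0.0857
```

Call:
{"api": "servo_tool", "payload": {"gripper": [0,0,0,0,0,0,0,0], "xyz": [[-0.2,1,0],[-0.2,1,0],[-0.2,1,0],[-0.1,1,0],[0,1,0],[0,0.4,0],[0,0,0],[0,0,0]], "twist": [0,0,0,0,0,0,0,0]}}

```text
t: 31.53
tool_pos: [0.5093, -0.3532, 0.1787]
ee_rot: [1.0, 0.014, 0.0, -0.0]
ft_force: [-0.8, 0.4, -0.1]
grip_width: 0.0851
```

```bash
python3 look.py pics/l1.png; python3 -c "
from h import *
go((.510,-.428,.013))"
```

```text
t 31.53 pos [ 0.5093 -0.3532  0.1787] q [ 1.     0.014  0.    -0.   ] F [-0.8  0.4 -0.1] w 0.0851
wrist ([273.0, 277.0], 1650, 0.0463, [0.5103, -0.4266, 0.0455], [0.5104, -0.4278], 0.0205)
t 31.58 pos [ 0.5092 -0.3525  0.1785] q [ 1.     0.015 -0.    -0.001] F [-0.1  0.6  0.1] w 0.0855
phi 1.69 twist to 1.6: 0.014 units [-0.07  3.78  8.27] total
```

View pics/l1.png

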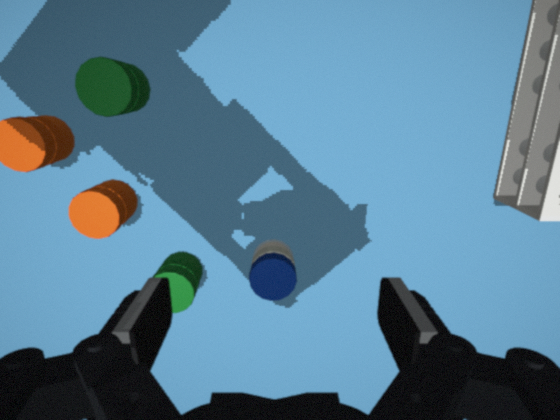

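Jar E is at (273,277). A green jar sits to its left at (176,288), so I'll go in with the jaws partly closed.

Call:
{"api": "servo_tool", "payload": {"gripper": [0.25,0.25,0.25,0.25,0.25,0.25,0.25,0.25,0.25,0.25,0.25,0.25], "xyz": [[0,0.95,0.3],[0,0.95,0.3],[0,0.94,0.3],[0,0.94,0.3],[0,0,1],[0,0,1],[0,0,1],[0,0,1],[0,0,1],[0,0,1],[0,0,0.95],[0,0,0]], "twist": [0.02,0,0,0,0,0,0,0,0,0,0,0]}}

```text
t: 32.58
tool_pos: [0.5097, -0.4251, 0.0115]
ee_rot: [1.0, 0.014, -0.003, -0.004]
ft_force: [-0.3, -0.2, -0.6]
grip_width: 0.064
```

Call:
{"api": "servo_tool", "payload": {"gripper": [0.8,0.8,0.8,0.8,0.8,0.8], "xyz": [[0,0,0],[0,0,0],[0,0,0],[0,0,0],[0,0,0],[0,0,0]], "twist": [0,0,0,0,0,0]}}

```text
t: 33.08
tool_pos: [0.512, -0.4297, 0.0165]
ee_rot: [1.0, 0.013, 0.001, 0.001]
ft_force: [-0.2, 1.1, 2.8]
grip_width: 0.0409
```

```bash
python3 look.py; python3 -c "
from h import *
go((*box(0,.106)[:2],.155)); print(box(0,.106))"
```

```text
t 33.08 pos [ 0.512  -0.4297  0.0165] q [1.    0.013 0.001 0.001] F [-0.2  1.1  2.8] w 0.0409
wrist ([274.0, 308.0], 9305, 0.0462, [0.5122, -0.4274, 0.0455], [0.5116, -0.4293], 0.0214)
t 33.13 pos [ 0.512  -0.4298  0.0165] q [1.    0.013 0.001 0.001] F [-0.7 -0.   3.7] w 0.041
phi 1.54 twist to 1.6: -0.01 units [  3.63 -30.86  -6.96] total
[0.56784031 0.18935867 0.        ]
```

Call:
{"api": "servo_tool", "payload": {"gripper": [0.8,0.8,0.8,0.8,0.8,0.8,0.8,0.8,0.8,0.8,0.8,0.8], "xyz": [[0,0,-0.5],[0,0,-1],[0.1,-0.5,-1],[0.2,-1,-1],[0.3,-1,-1],[0.3,-1,-1],[0.3,-1,-1],[0.3,-1,-0.5],[0.3,-1,0],[0.3,-1,0],[0.3,-1,0],[0.3,-1,0]], "twist": [0,0,0,0,0,0,0,0,0,0,0,0]}}

```text
t: 34.13
tool_pos: [0.5603, -0.2369, 0.1561]
ee_rot: [1.0, 0.013, 0.0, 0.0]
ft_force: [-0.1, -0.7, -1.3]
grip_width: 0.0414
```

Call:
{"api": "servo_tool", "payload": {"gripper": [0.8,0.8,0.8,0.8,0.8,0.8,0.8,0.8,0.8,0.8,0.8,0.8], "xyz": [[0.3,-1,0],[0.3,-1,0],[0.3,-1,0],[0,-1,0],[0,-1,0],[0,-1,0],[0,-1,0],[0,-1,0],[0,-1,0],[0,-1,0],[0,-1,0],[0,-1,0]], "twist": [0,0,0,0,0,0,0,0,0,0,0,0]}}

```text
t: 35.13
tool_pos: [0.5716, 0.0034, 0.1559]
ee_rot: [1.0, 0.013, 0.0, 0.0]
ft_force: [0.1, 0.5, -1.0]
grip_width: 0.0412
```

Call:
{"api": "servo_tool", "payload": {"gripper": [0.8,0.8,0.8,0.8,0.8,0.8,0.8,0.8,0.8,0.8,0.8,0.8], "xyz": [[0,-1,0],[0,-1,0],[0,-1,0],[0,-1,0],[0,-1,0],[0,-1,0],[0,-1,0],[0,-1,0],[0,-1,0],[0,-0.36,0],[0,0,0],[0,0,0]], "twist": [0,0,0,0,0,0,0,0,0,0,0,0]}}

```text
t: 36.13
tool_pos: [0.5667, 0.1893, 0.1555]
ee_rot: [1.0, 0.014, 0.0, 0.0]
ft_force: [0.1, -0.1, -1.9]
grip_width: 0.0409
```

```bash
python3 look.py pics/m1.png; python3 -c "
from h import *
go((*box(0,.106)[:2],.025)); print(box(0,.106))"
```

```text
t 36.13 pos [0.5667 0.1893 0.1555] q [1.    0.014 0.    0.   ] F [ 0.1 -0.1 -1.9] w 0.0409
wrist ([274.0, 318.0], 10815, 0.1851, [0.5669, 0.1916, 0.1847], [0.5671, 0.1895], 0.0214)
t 36.18 pos [0.5668 0.1888 0.1554] q [ 1.     0.013 -0.     0.   ] F [ 0.1 -0.1 -0.5] w 0.0411
phi 1.54 twist to 1.6: -0.01 units [ 0.05 -0.03  6.52] total
[0.56784031 0.18935867 0.        ]
```

View pics/m1.png

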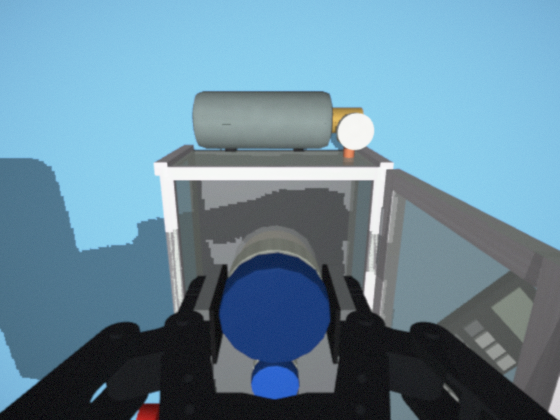

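```bash
python3 -c "
from h import *
print(proj('wrist',[box(x,y,.078) for x,y in((-.07,.14),(-.064,.134),(.064,.134))]).round(1))
p=cv2.imread('pics/m1.png')[:,:,::-1]; crop(p,140,130,270,110,2.9,'pics/m2.png')"
```

```text
[[162.3 166.8]
 [172.8 176.2]
 [378.1 176. ]]
```

View pics/m2.png

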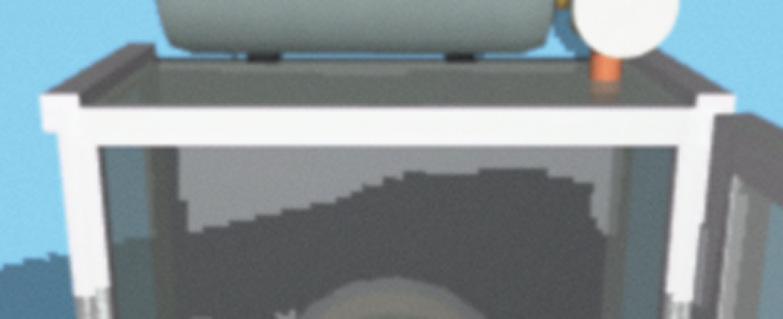

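Call:
{"api": "servo_tool", "payload": {"gripper": [0.8,0.8,0.8,0.8,0.8,0.8,0.8,0.8,0.3,0.3,0.3,0.3], "xyz": [[0,0.08,1],[0,0,1],[0,0,1],[0,0,1],[0,0,1],[0,0,1],[0,0,0.52],[0,0,0],[0,0,0],[0,0,0],[0,0,0],[0,0,0]], "twist": [0,0,0,0,0,0,0,0,0,0,0,0]}}

```text
t: 37.18
tool_pos: [0.5673, 0.1878, 0.0254]
ee_rot: [1.0, 0.013, 0.001, -0.0]
ft_force: [-1.1, -0.2, -0.4]
grip_width: 0.0599
```

Call:
{"api": "servo_tool", "payload": {"gripper": [0.3,0.3,0.3,0.3,0.3,0.3,0.3,0.3,0.3,0.3,0.3,0.3], "xyz": [[0,0,-0.6],[0,0,-1],[0,0,-1],[0,0,-1],[0,0,-1],[0,0,-1],[0,1,-1],[0,1,-1],[0,1,-1],[0,1,-1],[0,1,-1],[0,0,0]], "twist": [0,0,0,0,0,0,0,0,0,0,0,0]}}

```text
t: 38.18
tool_pos: [0.5724, 0.085, 0.2424]
ee_rot: [1.0, 0.012, 0.005, 0.001]
ft_force: [0.7, -0.3, 0.6]
grip_width: 0.06
```

```bash
python3 look.py pics/n1.png; python3 - <<'E'
from h import *
o=st(); print(o['qpos'].round(2))
p,d=vision.capture('scene'); crop(p,180,130,200,170,3.5,'pics/n2.png')
for j in jars('scene',p,d):
    if j[2]>0: print(j)
E
```

```text
t 38.18 pos [0.5724 0.085  0.2424] q [1.    0.012 0.005 0.001] F [ 0.7 -0.3  0.6] w 0.06
wrist ([270.0, 65.0], 1357, 0.0544, [0.5685, 0.1845, 0.0536], [0.567, 0.1864], 0.0202)
wrist ([270.0, 125.0], 1470, 0.0544, [0.5696, 0.1346, 0.0536], [0.5695, 0.1349], 0.0198)
wrist ([270.0, 180.0], 1377, 0.0544, [0.5705, 0.0837, 0.0536], [0.5703, 0.0833], 0.0203)
wrist ([312.0, 221.0], 1255, 0.0544, [0.6131, 0.0431, 0.0536], [0.6131, 0.0424], 0.0205)
wrist ([272.0, 276.0], 1120, 0.0544, [0.5754, -0.0186, 0.0536], [0.5755, -0.0197], 0.0203)
t 38.23 pos [0.5712 0.0866 0.2403] q [1.    0.012 0.003 0.   ] F [-0.4 -0.2 -0.6] w 0.0597
[-0.04  0.45  1.55 -0.    1.14 -0.07]
([223.0, 42.0], 2081, 0.3501, [-0.0509, -1.2993, 0.3759], [-0.0954, -1.3022], 0.2214)
([311.0, 260.0], 98, 0.0546, [0.5674, 0.186, 0.0533], [0.5673, 0.1884], 0.0198)
```

View pics/n1.png

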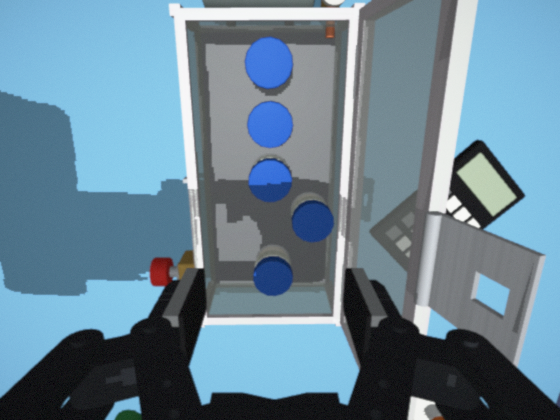

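View pics/n2.png

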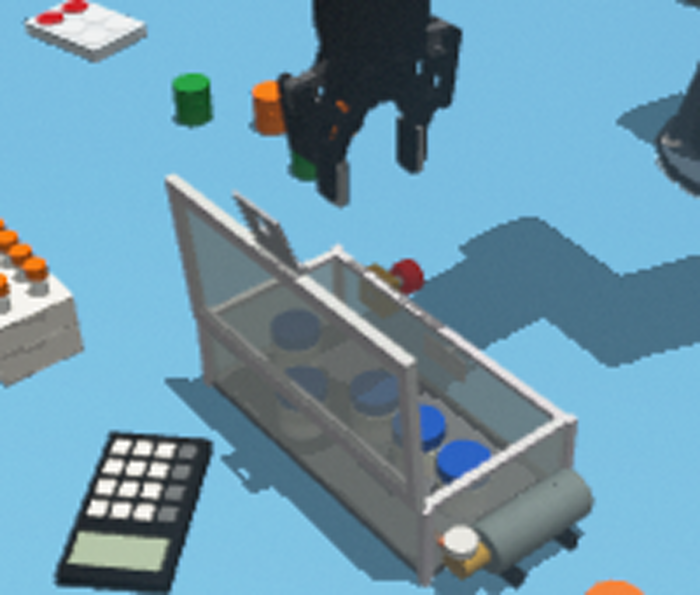

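All five jars stand upright in the box, cap tops at 0.054. One, at (312,221), was nudged to (0.613, 0.042), still inside and upright. Next I close the fingers and go over the lid's left part, clear of the hasp at (490,290), to push the lid from behind.

Call:
{"api": "servo_tool", "payload": {"gripper": [1,1,1,1,1,1,1,1,1,1,1,1], "xyz": [[0,-0.8,-0.4],[0,-0.8,-0.4],[0,-0.8,-0.4],[0,-0.8,0],[0,-0.8,0],[1,0,0],[1,0,0],[1,0,0],[1,0,0],[1,0,0],[1,0,0],[0.4,0,0]], "twist": [0,0,0,0,0,0,0,0,0,0,0,0]}}

```text
t: 39.28
tool_pos: [0.6963, 0.1728, 0.2587]
ee_rot: [1.0, 0.014, -0.001, -0.0]
ft_force: [0.2, 0.4, -0.2]
grip_width: -0.0001
```

Call:
{"api": "servo_tool", "payload": {"gripper": [1,1], "xyz": [[0,0,0],[0,0,0]], "twist": [0,0]}}

```text
t: 39.45
tool_pos: [0.6939, 0.1723, 0.2594]
ee_rot: [1.0, 0.014, -0.002, -0.0]
ft_force: [-0.7, -0.0, -0.3]
grip_width: 0.0001
```

```bash
python3 - <<'E'
from h import *
go((.70,.168,.178)); st()
p,d=vision.capture('scene'); crop(p,180,130,200,170,3.5,'pics/o1.png')
p,d=vision.capture('wrist'); cv2.imwrite('pics/o2.png',p[:,:,::-1])
print(box(.0925,.085))
E
```

```text
t 39.45 pos [0.6939 0.1723 0.2594] q [ 1.     0.014 -0.002 -0.   ] F [-0.7 -0.  -0.3] w 0.0001
phi 1.6 twist to 1.6: -0.0 units [0.31 0.22 4.07] total
t 39.45 pos [0.6939 0.1723 0.2594] q [ 1.     0.014 -0.002 -0.   ] F [-0.7 -0.  -0.3] w 0.0001
[0.6608906  0.17094961 0.        ]
```

View pics/o1.png

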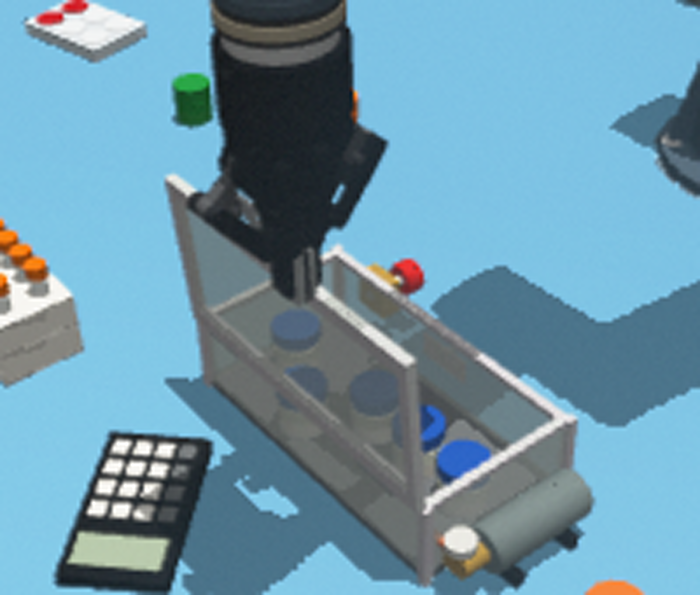

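View pics/o2.png

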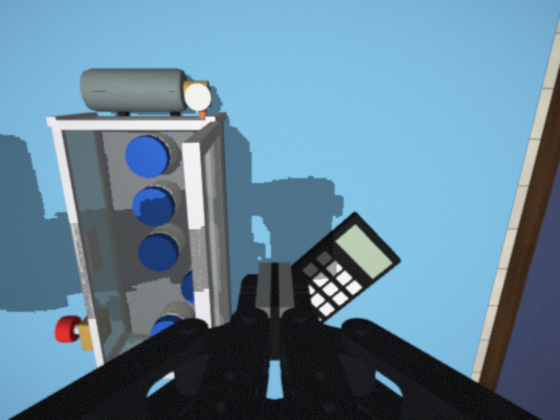

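The fingers are now behind the lid. The gripper elbows sit about 0.1 m above the tip, so they clear the lid's top edge at 0.22. Lowering, then pushing along an arc.

Call:
{"api": "servo_tool", "payload": {"gripper": [1,1,1,1,1,1,1,1,1], "xyz": [[0,0,0.9],[0,0,0.9],[0,0,0.9],[0,0,0.87],[0,0,0],[-0.55,0,0],[-0.55,0,0],[-0.55,0,0],[0,0,0]], "twist": [0,0,0,0,0,0,0,0,0]}}

```text
t: 40.3
tool_pos: [0.661, 0.1708, 0.1913]
ee_rot: [1.0, 0.014, 0.0, 0.0]
ft_force: [-0.5, -0.4, -0.2]
grip_width: -0.0002
```

Call:
{"api": "servo_tool", "payload": {"gripper": [1,1,1,1,1,1,1,1], "xyz": [[-0.48,0,0.05],[-0.48,0,0.05],[-0.48,0,0.05],[-0.48,0,0.05],[-0.43,0,0.21],[-0.43,0,0.21],[-0.43,0,0.21],[-0.43,0,0.21]], "twist": [0,0,0,0,0,0,0,0]}}

```text
t: 40.97
tool_pos: [0.5917, 0.1689, 0.171]
ee_rot: [1.0, 0.013, 0.003, -0.0]
ft_force: [2.4, 0.7, 1.2]
grip_width: 0.0002
```

```bash
python3 - <<'E'
from h import *
go(box(.0199,.087,.1674))
p,d=vision.capture('scene'); crop(p,180,130,200,170,3.5,'pics/q1.png')
p,d=vision.capture('side'); crop(p,200,80,200,170,3.5,'pics/q2.png')
E
```

```text
t 40.97 pos [0.5917 0.1689 0.171 ] q [ 1.     0.013  0.003 -0.   ] F [2.4 0.7 1.2] w 0.0002
phi 1.54 twist to 1.6: -0.01 units [-0.17 -0.11  0.18] total
```

View pics/q1.png

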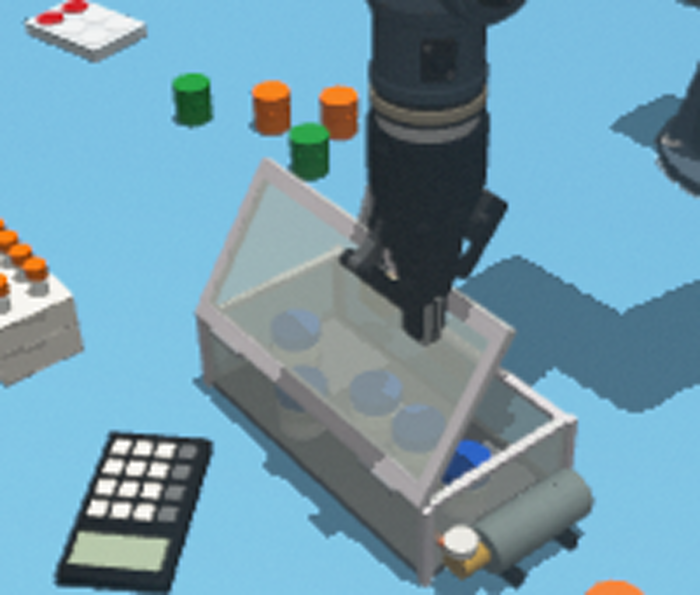

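View pics/q2.png

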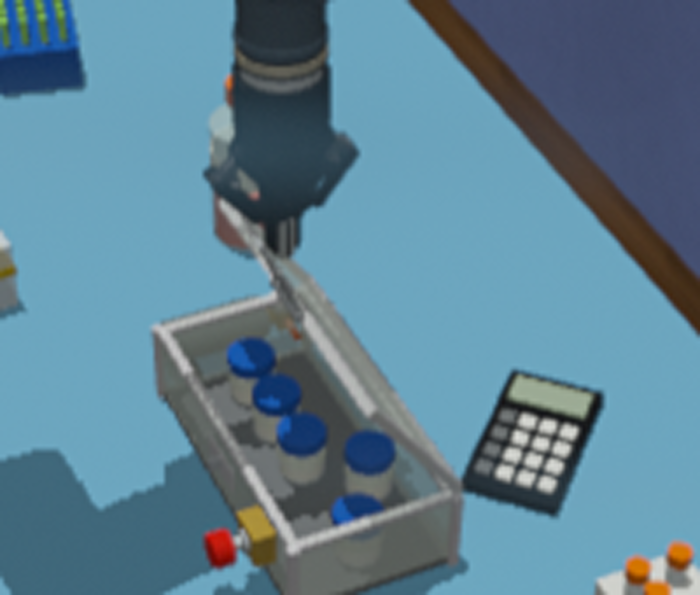

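The lid follows the finger at about 50°, with the jars clear below. Continuing the arc down.

Call:
{"api": "servo_tool", "payload": {"gripper": [1,1,1,1,1,1,1,1,1,1,1,1], "xyz": [[-0.34,0,0.34],[-0.34,0,0.34],[-0.34,0,0.34],[-0.34,0,0.34],[-0.22,0,0.43],[-0.22,0,0.43],[-0.22,0,0.43],[-0.08,0,0.35],[-0.08,0,0.35],[-0.07,0,0.35],[-0.06,0,0.35],[0,0,0]], "twist": [0,0,0,0,0,0,0,0,0,0,0,0]}}

```text
t: 42.07
tool_pos: [0.543, 0.1674, 0.0865]
ee_rot: [1.0, 0.013, -0.001, 0.0]
ft_force: [-0.2, -0.8, -0.2]
grip_width: -0.0003
```

Call:
{"api": "servo_tool", "payload": {"gripper": [1,1,1], "xyz": [[0,0,0.1],[0,0,0],[0,0,0]], "twist": [0,0,0]}}

```text
t: 42.32
tool_pos: [0.5436, 0.1674, 0.0861]
ee_rot: [1.0, 0.013, 0.0, -0.0]
ft_force: [-2.1, -1.1, 5.2]
grip_width: 0.0002
```

```bash
python3 - <<'E'
from h import *
go(box(-.0255,.087,.086))
p,d=vision.capture('scene'); crop(p,180,130,200,170,3.5,'pics/r1.png')
p,d=vision.capture('side'); crop(p,200,80,200,170,3.5,'pics/r2.png')
E
```

```text
t 42.32 pos [0.5436 0.1674 0.0861] q [ 1.     0.013  0.    -0.   ] F [-2.1 -1.1  5.2] w 0.0002
phi 1.55 twist to 1.6: -0.009 units [-0.03 -0.11  0.  ] total
```

View pics/r1.png

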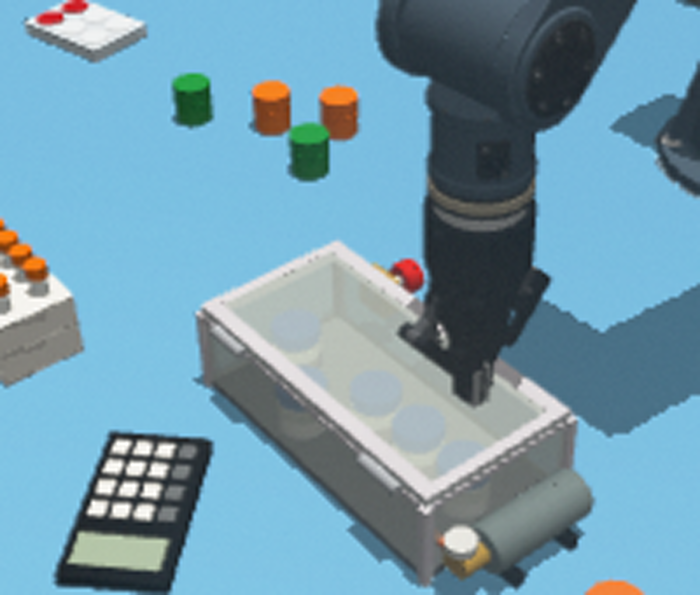

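View pics/r2.png

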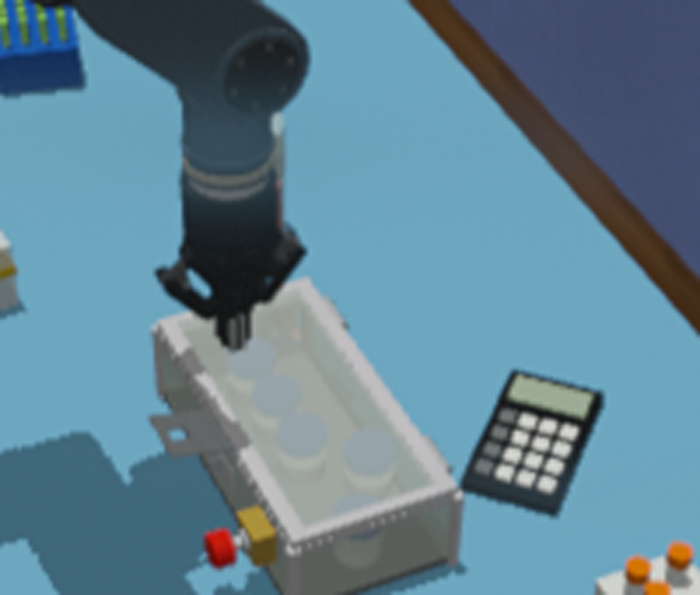

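The lid looks shut (tip in contact at z = 0.086). I'll press a little harder to seat it, then move up.

Call:
{"api": "servo_tool", "payload": {"gripper": [1,1,1,1,1], "xyz": [[0,0,0.15],[0,0,0.15],[0,0,0.1],[0,0,0],[0,0,0]], "twist": [0,0,0,0,0]}}

```text
t: 42.83
tool_pos: [0.5438, 0.1674, 0.0855]
ee_rot: [1.0, 0.014, 0.002, 0.0]
ft_force: [-13.9, -2.4, 52.8]
grip_width: 0.0003
```

Call:
{"api": "servo_tool", "payload": {"gripper": [1,1,1,1,1,1,1,1,1,1,1,1], "xyz": [[0,0,-0.5],[0,0,-1],[0,0,-1],[0,0,-1],[0,0,-1],[-1,0,-0.7],[-1,0,0],[-1,0.8,0],[-0.8,0.8,0],[0,0.8,0],[0,0,0],[0,0,0]], "twist": [0,0,0,0,0,0,0,0,0,0,0,0]}}

```text
t: 43.83
tool_pos: [0.4694, 0.117, 0.1818]
ee_rot: [1.0, 0.013, 0.001, -0.0]
ft_force: [0.3, -0.3, -0.4]
grip_width: -0.0001
```

```bash
python3 - <<'E'
from h import *
o=st(); c=cal('wrist')
p,d=vision.capture('wrist'); cv2.imwrite('pics/s1.png',p[:,:,::-1])
np.save('s1.npy',d)
ps,ds=vision.capture('side'); X=cloud('side',ds); crop(ps,200,120,130,120,5,'pics/s2.png')
h=cv2.cvtColor(ps,cv2.COLOR_RGB2HSV)
# lid/hasp region in box frame
B=X-np.array([*BC,0]); B=np.stack([B[...,0]*np.cos(YAW)+B[...,1]*np.sin(YAW),-B[...,0]*np.sin(YAW)+B[...,1]*np.cos(YAW),B[...,2]],-1)
m=(ds>0)&(B[...,0]>-.14)&(B[...,0]<-.076)&(abs(B[...,1])<.03)&(B[...,2]>.03)
q=B[m]; print('hasp',len(q),q.mean(0).round(4)); 
if len(q)>5: print(np.polyfit(q[:,0],q[:,2],1).round(3),q.min(0).round(3),q.max(0).round(3))
m=(ds>0)&(abs(B[...,0]+.067)<.006)&(abs(B[...,1])>.05)&(abs(B[...,1])<.13)&(B[...,2]>.06); print('lid front z',np.percentile(B[m][:,2],[10,50,90]).round(4))
m=(ds>0)&(abs(B[...,0]-.067)<.006)&(abs(B[...,1])<.13)&(B[...,2]>.06); print('lid rear z',np.percentile(B[m][:,2],[10,50,90]).round(4))
E
```

```text
t 43.83 pos [0.4694 0.117  0.1818] q [ 1.     0.013  0.001 -0.   ] F [ 0.3 -0.3 -0.4] w -0.0001
hasp 2782 [-1.087e-01 -2.000e-04  3.804e-01]
[-1.422  0.226] [-0.14  -0.029  0.038] [-0.076  0.03   0.56 ]
lid front z [0.0666 0.0846 0.0914]
lid rear z [0.0842 0.0874 0.0903]
```

View pics/s1.png

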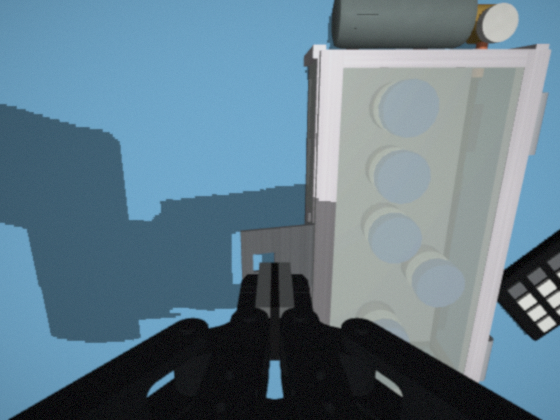

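View pics/s2.png

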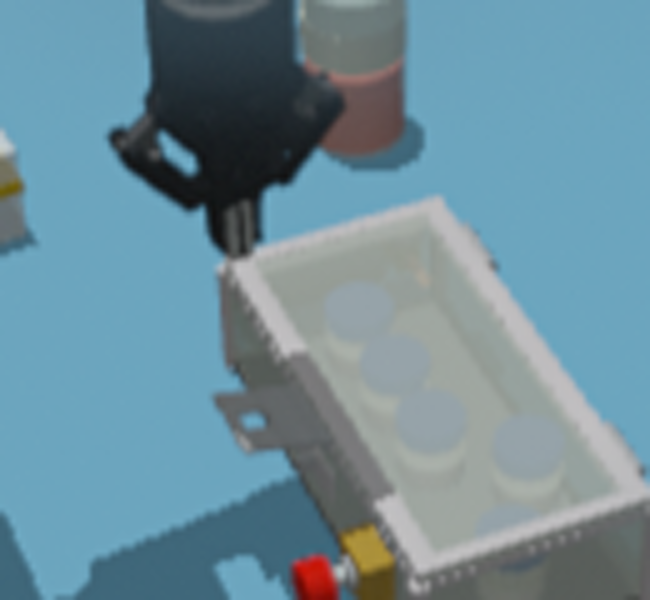

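The lid is shut (front edge about 0.085, rear about 0.087, flat). The hasp plate points straight ahead of the lid, its slot at (262,262) in the wrist view. My seating press reached 53 N with the fingertips, so I'll press more gently from here. Now I lower the fingertip onto the hasp at box y = +17 mm, beside the staple.

Call:
{"api": "servo_tool", "payload": {"gripper": [1,1,1,1,1,1,1,1], "xyz": [[-0.4,0.5,0],[-0.38,0.47,0],[0,0,0.8],[0,0,1],[0,0,1],[0,0,0.8],[0,0,0],[0,0,0]], "twist": [0,0,0,0,0,0,0,0]}}

```text
t: 44.6
tool_pos: [0.4525, 0.0972, 0.1092]
ee_rot: [1.0, 0.013, -0.001, -0.0]
ft_force: [0.1, 0.0, 0.7]
grip_width: -0.0002
```

```bash
python3 - <<'E'
from h import *
go(box(-.116,.017,.03))
p,d=vision.capture('side'); crop(p,200,120,130,120,5,'pics/t1.png')
E
```

```text
t 44.6 pos [0.4525 0.0972 0.1092] q [ 1.     0.013 -0.001 -0.   ] F [0.1 0.  0.7] w -0.0002
phi 1.54 twist to 1.6: -0.011 units [0.1  0.01 3.96] total
```

View pics/t1.png

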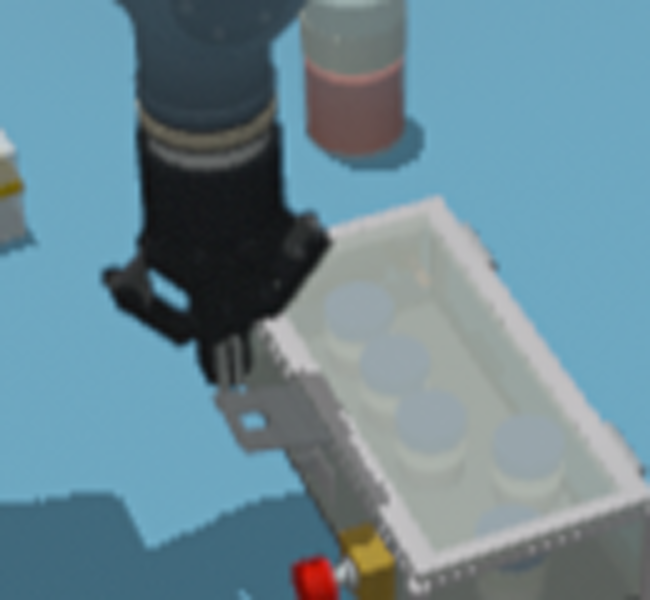

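Call:
{"api": "servo_tool", "payload": {"gripper": [1,1,1,1,1,1,1,1,1,1], "xyz": [[0,0,0.4],[0,0,0.4],[0,0,0.4],[0,0,0.4],[0,0,0.4],[0,0,0.4],[0,0,0.4],[0,0,0.4],[0,0,0.2],[0,0,0]], "twist": [0,0,0,0,0,0,0,0,0,0]}}

```text
t: 45.48
tool_pos: [0.4528, 0.0976, 0.0405]
ee_rot: [1.0, 0.013, -0.001, -0.0]
ft_force: [0.8, -0.4, -0.2]
grip_width: -0.0003
```

```bash
python3 - <<'E'
from h import *
go(box(-.089,.017,.04))
p,d=vision.capture('side'); crop(p,200,120,130,120,5,'pics/t2.png')
p,d=vision.capture('wrist'); cv2.imwrite('pics/t3.png',p[:,:,::-1])
E
```

```text
t 45.48 pos [0.4528 0.0976 0.0405] q [ 1.     0.013 -0.001 -0.   ] F [ 0.8 -0.4 -0.2] w -0.0003
phi 1.54 twist to 1.6: -0.009 units [1.43 0.02 0.02] total
```

View pics/t2.png

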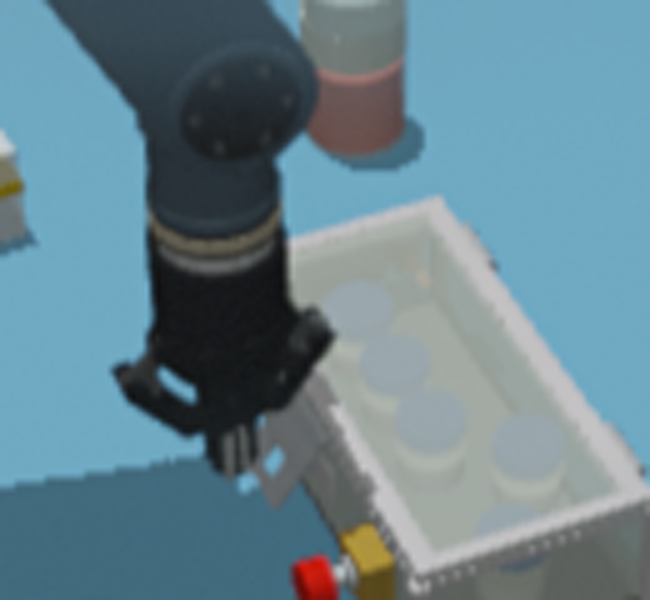

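View pics/t3.png

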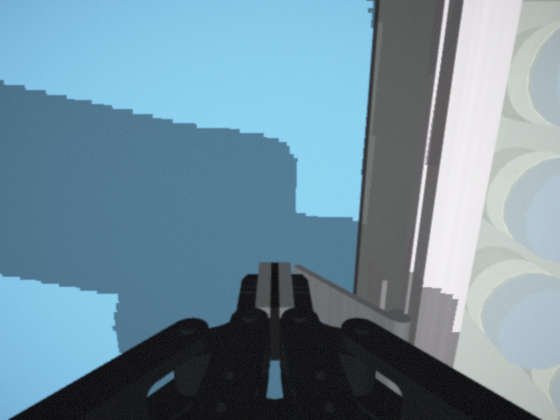

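The hasp has swung about halfway down. Pushing inward.

Call:
{"api": "servo_tool", "payload": {"gripper": [1,1,1,1,1,1,1], "xyz": [[0.25,0,0],[0.25,0,0],[0.25,0,0],[0.25,0,0],[0.15,0,0],[0,0,0],[0,0,0]], "twist": [0,0,0,0,0,0,0]}}

```text
t: 46.17
tool_pos: [0.4732, 0.0982, 0.0419]
ee_rot: [1.0, 0.014, -0.004, 0.0]
ft_force: [-8.4, -1.5, 6.4]
grip_width: 0.0001
```

Call:
{"api": "servo_tool", "payload": {"gripper": [1,1,1,1], "xyz": [[0.15,0,0],[0.1,0,0],[0,0,0],[0,0,0]], "twist": [0,0,0,0]}}

```text
t: 46.5
tool_pos: [0.473, 0.0982, 0.0419]
ee_rot: [1.0, 0.014, -0.009, 0.0]
ft_force: [-14.8, -3.3, 12.8]
grip_width: 0.0002
```

```bash
python3 - <<'E'
from h import *
go(box(-.089,.017,.04))
p,d=vision.capture('side'); crop(p,200,120,130,120,5,'pics/u2.png')
p,d=vision.capture('wrist'); cv2.imwrite('pics/u3.png',p[:,:,::-1])
E
```

```text
t 46.5 pos [0.473  0.0982 0.0419] q [ 1.     0.014 -0.009  0.   ] F [-14.8  -3.3  12.8] w 0.0002
phi 1.59 twist to 1.6: -0.001 units [0.42 0.03 0.09] total
```

View pics/u2.png

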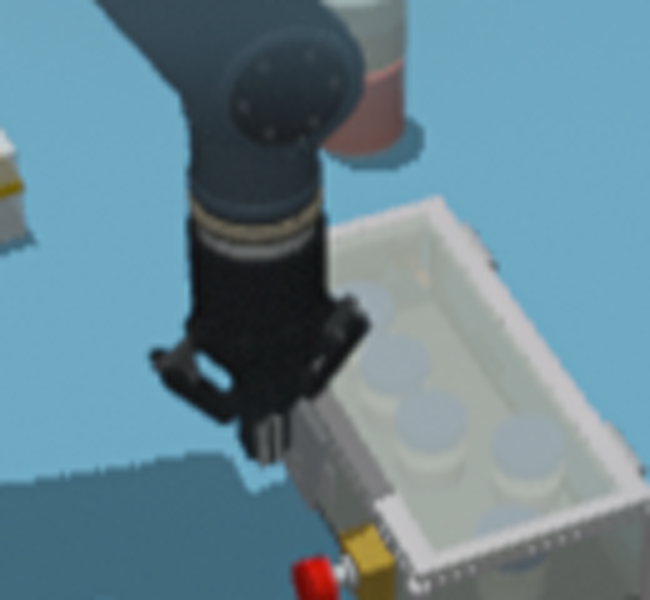

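View pics/u3.png

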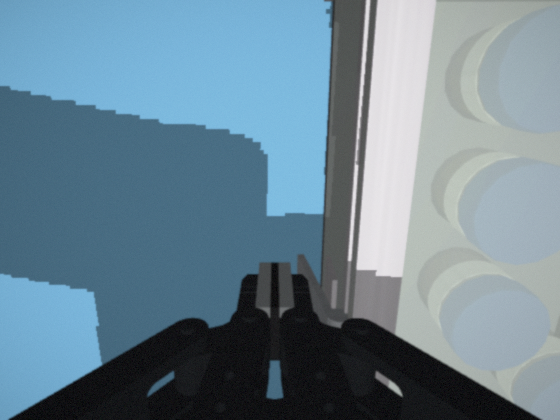

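The push stalls at about 15 N with the plate still leaning out. The finger widens upward, so it's probably touching the lid edge. I'll back off and turn the tool 90° (narrow side toward the box), which the knob grasp needs anyway.

Call:
{"api": "servo_tool", "payload": {"gripper": [1,1,1,1,1,1,1,1,1,1,1,1], "xyz": [[-0.5,0,0],[-1,0,0],[-0.5,0,-1],[0,0,-1],[0,0,-1],[0,0,-0.5],[0,0,0],[0,0,0],[0,0,0],[0,0,0],[0,0,0],[0,0,0]], "twist": [0,0,0,0,-1,-1,-1,-1,-1,-1,-1,-1]}}

```text
t: 47.6
tool_pos: [0.4433, 0.0972, 0.1122]
ee_rot: [0.907, 0.421, 0.001, 0.001]
ft_force: [0.7, -0.2, -0.1]
grip_width: -0.0001
```

Call:
{"api": "servo_tool", "payload": {"gripper": [1,1,1,1,1,1,1,1,1], "xyz": [[0,0,0],[0,0,0],[0,0,0],[0,0,0],[0,0,0],[0,0,0],[0,0,0],[0,0,0],[0,0,0]], "twist": [-1,-1,-1,-1,-1,-1,-1,0,0]}}

```text
t: 48.35
tool_pos: [0.4427, 0.0972, 0.112]
ee_rot: [0.698, 0.716, 0.001, 0.001]
ft_force: [-0.4, -0.1, 0.2]
grip_width: -0.0
```

```bash
python3 - <<'E'
from h import *
o=st(); print(o['qpos'].round(2)); go(box(-.115,.022,.11),o); print('phi',phi(o))
p,d=vision.capture('side'); crop(p,200,120,130,120,5,'pics/v2.png')
p,d=vision.capture('wrist'); cv2.imwrite('pics/v3.png',p[:,:,::-1])
E
```

```text
t 48.35 pos [0.4427 0.0972 0.112 ] q [0.698 0.716 0.001 0.001] F [-0.4 -0.1  0.2] w -0.0
[-0.03  0.51  1.97  0.    0.66 -1.63]
phi 91.39 twist to 1.6: 14.966 units [0.23 0.63 0.1 ] total
phi 91.39413815382457
```

View pics/v2.png

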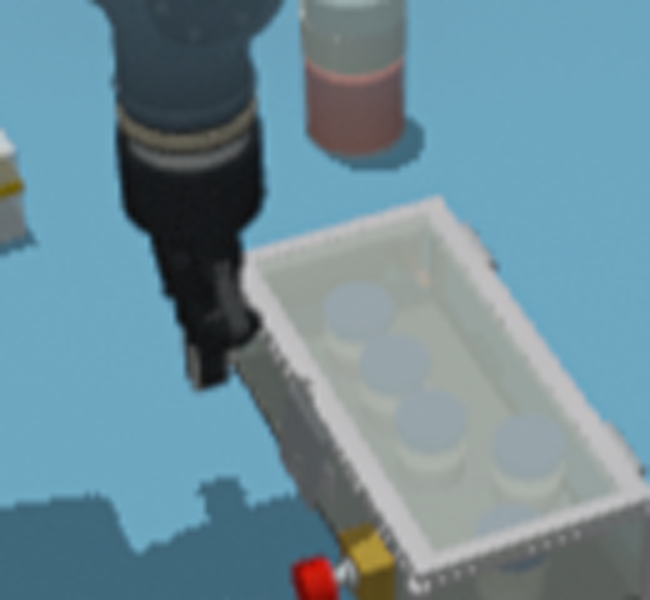

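View pics/v3.png

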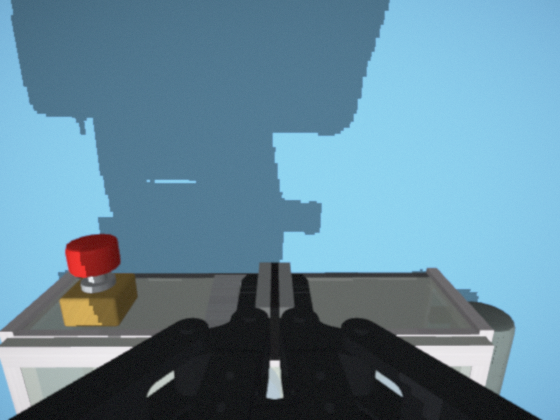

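Call:
{"api": "servo_tool", "payload": {"gripper": [1,1,1,1,1,1,1,1,1,1,1], "xyz": [[0.23,0,0.85],[0,0,1],[0,0,1],[0,0,1],[0,0,0],[0,0.35,0],[0,0.35,0],[0,0.35,0],[0,0.35,0],[0,0.3,0],[0,0,0]], "twist": [-0.03,0,0,0,0,0,0,0,0,0,0]}}

```text
t: 49.37
tool_pos: [0.4775, 0.1028, 0.0354]
ee_rot: [0.696, 0.718, 0.001, 0.001]
ft_force: [-0.1, 1.4, -0.1]
grip_width: -0.0001
```

```bash
python3 - <<'E'
from h import *
go(box(-.088,.022,.035))
p,d=vision.capture('side'); crop(p,200,120,130,120,5,'pics/w2.png')
p,d=vision.capture('wrist'); cv2.imwrite('pics/w3.png',p[:,:,::-1])
E
```

```text
t 49.37 pos [0.4775 0.1028 0.0354] q [0.696 0.718 0.001 0.001] F [-0.1  1.4 -0.1] w -0.0001
phi 91.72 twist to 1.6: 15.019 units [-0.    0.24  0.02] total
```

View pics/w3.png

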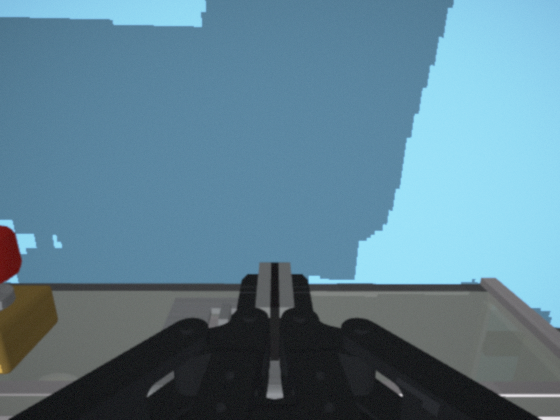

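Call:
{"api": "servo_tool", "payload": {"gripper": [1,1,1,1,1], "xyz": [[0,0.15,0],[0,0.15,0],[0,0.1,0],[0,0,0],[0,0,0]], "twist": [0,0,0,0,0]}}

```text
t: 49.88
tool_pos: [0.4775, 0.1033, 0.0342]
ee_rot: [0.696, 0.718, -0.004, -0.004]
ft_force: [-7.5, -0.6, 3.7]
grip_width: -0.0002
```

```bash
python3 -c "
from h import *
go(box(-.088,.022,.035))"
```

```text
t 49.88 pos [0.4775 0.1033 0.0342] q [ 0.696  0.718 -0.004 -0.004] F [-7.5 -0.6  3.7] w -0.0002
phi 91.73 twist to 1.6: 15.022 units [-0.02  0.23 -0.04] total
```

Call:
{"api": "servo_tool", "payload": {"gripper": [1,1,1,1,1,1,1,1,1,1,1,1], "xyz": [[0,-0.8,0],[0,-1,0],[0,-1,0],[0,-1,-1],[0,-1,-1],[0,-1,-1],[0,-1,-1],[1,0,-1],[1,0,-1],[1,0,0],[0,0,0],[0,0,0]], "twist": [0,0,0,0,0,0,0,0,0,0,0,0]}}

```text
t: 50.88
tool_pos: [0.3459, 0.1595, 0.1551]
ee_rot: [0.695, 0.719, 0.001, 0.001]
ft_force: [-0.7, 0.1, -0.4]
grip_width: -0.0004
```

```bash
python3 - <<'E'
from h import *
o=st(); c=cal('wrist')
p,d=vision.capture('wrist'); cv2.imwrite('pics/x3.png',p[:,:,::-1]); 
ps,ds=vision.capture('side'); crop(ps,200,120,130,120,5,'pics/x2.png')
def tobox(X):
    B=X-np.array([*BC,0]); return np.stack([B[...,0]*np.cos(YAW)+B[...,1]*np.sin(YAW),-B[...,0]*np.sin(YAW)+B[...,1]*np.cos(YAW),B[...,2]],-1)
for n,dd,cc in(('wrist',d,c),('side',ds,cal('side'))):
    B=tobox(cloud(n,dd,cc))
    for z in np.arange(.035,.08,.006):
        m=(dd>0)&(B[...,0]<-.06)&(B[...,0]>-.11)&(abs(abs(B[...,1])-.016)<.006)&(abs(B[...,2]-z)<.003)
        if m.sum()>2: print(n,round(z,3),m.sum(),np.median(B[m],0).round(4))
K=proj('wrist',[box(-.075,0,.05)],c)[0]; print(K)
u,v=int(K[0])-60,int(K[1])-50
crop(p,max(u,0),max(v,0),120,100,6,'pics/x4.png')
E
```

```text
t 50.88 pos [0.3459 0.1595 0.1551] q [0.695 0.719 0.001 0.001] F [-0.7  0.1 -0.4] w -0.0004
wrist 0.065 23 [-0.0789 -0.0116  0.0661]
wrist 0.071 40 [-0.0789 -0.0133  0.0711]
wrist 0.077 23 [-0.0788 -0.015   0.076 ]
side 0.035 4 [-0.0753 -0.0129  0.0347]
side 0.041 8 [-0.0786 -0.0149  0.0407]
side 0.047 10 [-0.0782 -0.0143  0.0483]
side 0.053 5 [-0.078   0.0123  0.0541]
side 0.059 8 [-0.0773 -0.0125  0.0588]
side 0.065 7 [-0.078  -0.0144  0.0644]
side 0.071 5 [-0.0778  0.0134  0.0711]
side 0.077 7 [-0.0769 -0.0101  0.0778]
[178.29147331 371.88588088]
```

View pics/x4.png

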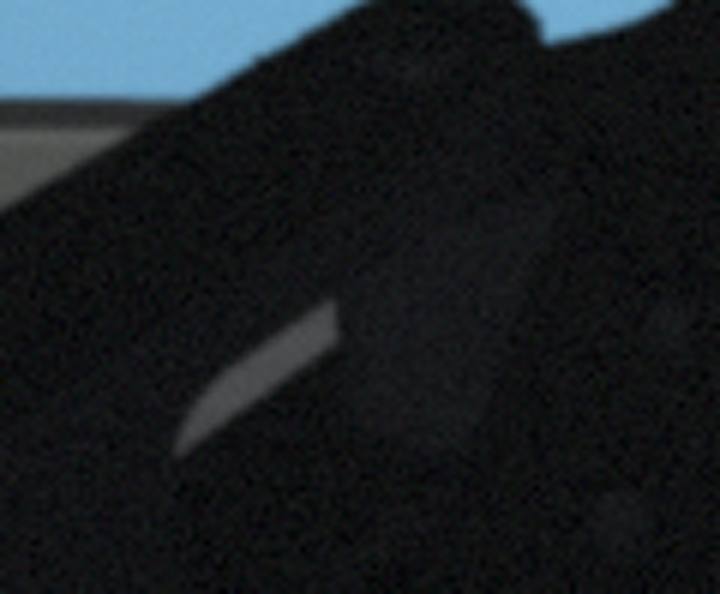

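View pics/x2.png

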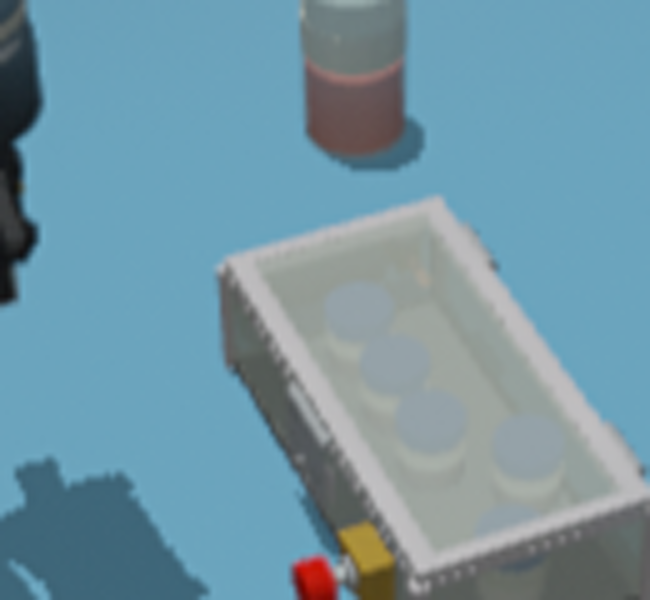

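View pics/x3.png

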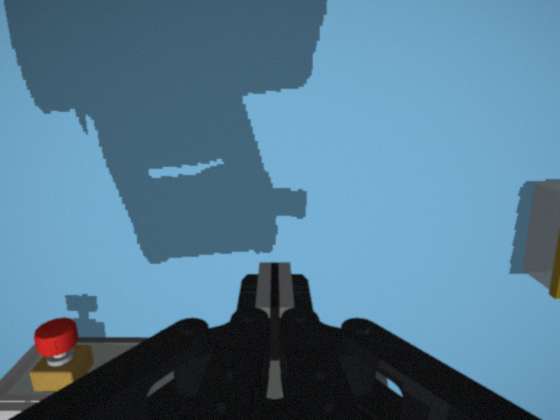

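The hasp's front face measures vertical in the side view: x ≈ -0.078 from z = 0.041 to 0.077. Next I go above the red knob with open jaws.

Call:
{"api": "servo_tool", "payload": {"gripper": [0.3,0.3,0.3,0.3,0.3,0.3,0.3,0.3,0.3,0.3,0.3,0.3], "xyz": [[-1,0,0],[-1,0.5,0],[-1,0.5,0],[-1,0.5,0],[-1,0.5,0],[-1,0.5,0],[-1,0.5,0],[-1,0.5,0],[-0.87,0.4,0],[0,0,0],[0,0,0],[0,0,0]], "twist": [0,0,0,0,0,0,0,0,0,0,0,0]}}

```text
t: 51.98
tool_pos: [0.4276, -0.0159, 0.154]
ee_rot: [0.697, 0.717, -0.001, -0.001]
ft_force: [-0.2, 0.3, 0.7]
grip_width: 0.06
```

```bash
cat > kn.py <<'E'
from h import *
import sys
o=st(); c=cal('wrist')
p,d=vision.capture('wrist'); cv2.imwrite(sys.argv[1],p[:,:,::-1])
h=cv2.cvtColor(p,cv2.COLOR_RGB2HSV)
m=cv2.inRange(h,(0,150,60),(6,255,255))|cv2.inRange(h,(174,150,60),(180,255,255))
k,l,s,ce=cv2.connectedComponentsWithStats(m); i=1+s[1:,4].argmax(); print('red',s[i],ce[i])
def tobox(X):
    B=X-np.array([*BC,0]); return np.stack([B[...,0]*np.cos(YAW)+B[...,1]*np.sin(YAW),-B[...,0]*np.sin(YAW)+B[...,1]*np.cos(YAW),B[...,2]],-1)
B=tobox(cloud('wrist',d,c)); q=B[(l==i)&(d>0)]
print('knob box min/max/med',np.percentile(q,2,0).round(4),np.percentile(q,98,0).round(4))
print('tool box',tobox(o['tool_pos']).round(4),'phi',phi(o))
for z in np.arange(.035,.08,.006):
    m=(d>0)&(B[...,0]<-.06)&(B[...,0]>-.11)&(abs(abs(B[...,1])-.016)<.007)&(abs(B[...,2]-z)<.003)
    w=(d>0)&(B[...,0]<-.06)&(B[...,0]>-.11)&(abs(B[...,1]-.045)<.01)&(abs(B[...,2]-z)<.003)
    print(round(z,3),m.sum(),np.median(B[m][:,0]).round(4) if m.sum() else None,w.sum(),np.median(B[w][:,0]).round(4) if w.sum() else None)
E
python3 kn.py pics/y1.png
```

```text
t 51.98 pos [ 0.4276 -0.0159  0.154 ] q [ 0.697  0.717 -0.001 -0.001] F [-0.2  0.3  0.7] w 0.06
red [ 257  236   38   34 1148] [275.1358885 252.75     ]
knob box min/max/med [-0.1217 -0.1084  0.0445] [-0.1053 -0.083   0.067 ]
tool box [-0.1459 -0.0953  0.154 ] phi 91.64847782673682
0.035 103 -0.0803 96 -0.0714
0.041 77 -0.08 92 -0.0714
0.047 80 -0.0798 109 -0.0714
0.053 77 -0.0795 104 -0.0714
0.059 82 -0.0793 113 -0.0713
0.065 93 -0.079 126 -0.0714
0.071 101 -0.0788 99 -0.0721
0.077 109 -0.0785 173 -0.0721
```

View pics/y1.png

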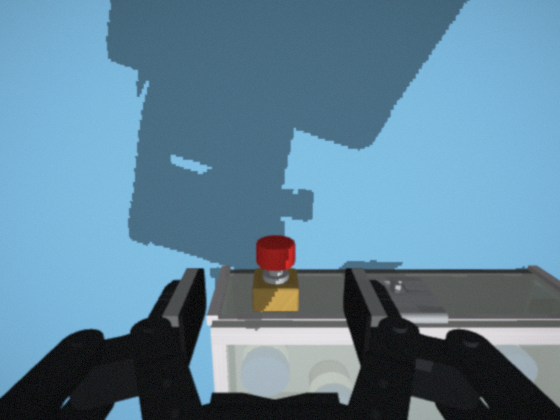

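```bash
python3 - <<'E'
from h import *
def tobox(X):
    B=X-np.array([*BC,0]); return np.stack([B[...,0]*np.cos(YAW)+B[...,1]*np.sin(YAW),-B[...,0]*np.sin(YAW)+B[...,1]*np.cos(YAW),B[...,2]],-1)
for n in('wrist','side','scene'):
    c=cal(n); p,d=vision.capture(n); B=tobox(cloud(n,d,c))
    if n=='wrist': crop(p,330,240,150,100,5,'pics/z1.png')
    for ys in((-.139,-.13),(.128,.139),(.03,.12)):
      for x in np.arange(-.07,.075,.012):
        m=(d>0)&(abs(B[...,0]-x)<.006)&(B[...,1]>ys[0])&(B[...,1]<ys[1])&(B[...,2]>.07)&(B[...,2]<.1)
        if m.sum()>3: print(n,ys,round(x,3),m.sum(),np.median(B[m][:,2]).round(4),np.percentile(B[m][:,2],90).round(4))
E
```

```text
wrist (-0.139, -0.13) -0.07 315 0.0829 0.0864
wrist (-0.139, -0.13) -0.058 190 0.086 0.0867
wrist (-0.139, -0.13) -0.046 180 0.086 0.0866
wrist (-0.139, -0.13) -0.034 165 0.0861 0.0868
wrist (-0.139, -0.13) -0.022 164 0.0861 0.0867
wrist (-0.139, -0.13) -0.01 7 0.0858 0.086
wrist (0.03, 0.12) -0.07 2259 0.0822 0.0863
wrist (0.03, 0.12) -0.058 947 0.0858 0.0865
wrist (0.03, 0.12) -0.046 740 0.0855 0.0863
wrist (0.03, 0.12) -0.034 521 0.0856 0.0863
wrist (0.03, 0.12) -0.022 319 0.0856 0.0864
wrist (0.03, 0.12) -0.01 149 0.0856 0.0863
wrist (0.03, 0.12) 0.002 10 0.0857 0.0859
wrist (0.03, 0.12) 0.014 12 0.0856 0.086
side (-0.139, -0.13) -0.07 18 0.0823 0.0882
side (-0.139, -0.13) -0.058 12 0.0874 0.0906
side (-0.139, -0.13) -0.046 14 0.0874 0.09
side (-0.139, -0.13) -0.034 15 0.0871 0.0897
side (-0.139, -0.13) -0.022 20 0.0867 0.0901
side (-0.139, -0.13) -0.01 15 0.085 0.0893
side (-0.139, -0.13) 0.002 19 0.0856 0.0897
side (-0.139, -0.13) 0.014 19 0.0858 0.0909
side (-0.139, -0.13) 0.026 14 0.0858 0.0896
side (-0.139, -0.13) 0.038 17 0.0853 0.0889
side (-0.139, -0.13) 0.05 21 0.0847 0.
[... 1920 characters left out ...]
0864 0.0875
scene (0.128, 0.139) 0.05 15 0.0856 0.0869
scene (0.128, 0.139) 0.062 15 0.0852 0.0867
scene (0.128, 0.139) 0.074 13 0.0793 0.0846
scene (0.03, 0.12) -0.07 66 0.0854 0.0876
scene (0.03, 0.12) -0.058 101 0.0857 0.0871
scene (0.03, 0.12) -0.046 106 0.0858 0.0874
scene (0.03, 0.12) -0.034 102 0.0854 0.0868
scene (0.03, 0.12) -0.022 109 0.0854 0.0869
scene (0.03, 0.12) -0.01 108 0.0855 0.0869
scene (0.03, 0.12) 0.002 111 0.0853 0.0869
scene (0.03, 0.12) 0.014 108 0.0854 0.0866
scene (0.03, 0.12) 0.026 112 0.0855 0.0868
scene (0.03, 0.12) 0.038 124 0.0854 0.0866
scene (0.03, 0.12) 0.05 112 0.0854 0.087
scene (0.03, 0.12) 0.062 147 0.0851 0.087
scene (0.03, 0.12) 0.074 98 0.0808 0.0841
```

View pics/z1.png

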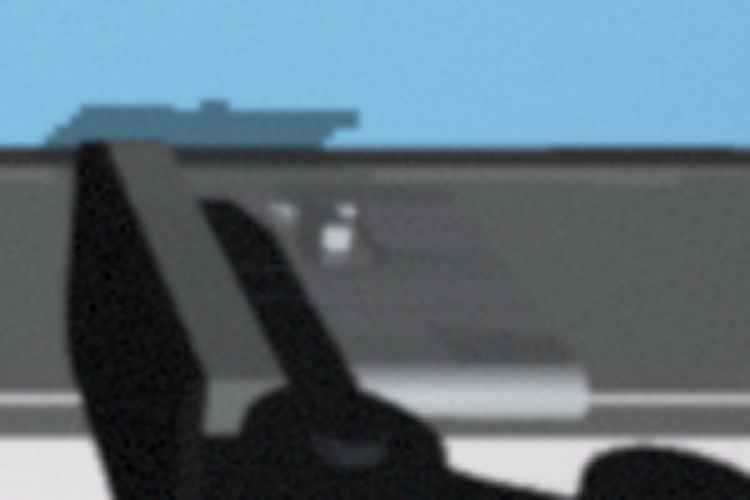

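The lid is flat at 0.086, but the hasp leans about 0.04 rad (face x goes from -0.0785 at the top to -0.0803 at the bottom). My finger probably rested on the hinge barrel. I'll use the wrist depth image to see how the finger is shaped and find a way to press lower.

```bash
python3 - <<'E'
from h import *
c=cal('wrist'); o=robot.get_obs(); p,d=vision.capture('wrist'); X=cloud('wrist',d,c)
T=(X-o['tool_pos'])@tool(o)
m=(d>0)&(d<.25)&(T[...,2]<.012)&(abs(T[...,1])<.06)&(abs(T[...,0])<.09)&(p.max(-1)<110)
q=T[m]; print(len(q))
for z in np.arange(0,-.11,-.006):
    s=q[(abs(q[:,2]-z)<.003)&(q[:,0]>0)]
    if len(s)>5: print(round(z,3),len(s),'x',np.percentile(s[:,0],[2,98]).round(3),'y',np.percentile(s[:,1],[2,10,50]).round(4))
E
```

```text
37684
-0.006 100 x [0.029 0.034] y [-0.0105 -0.01   -0.0013]
-0.012 310 x [0.029 0.041] y [-0.0111 -0.0108 -0.0068]
-0.018 400 x [0.029 0.042] y [-0.0112 -0.0108 -0.0068]
-0.024 446 x [0.029 0.042] y [-0.0112 -0.0108 -0.0067]
-0.03 512 x [0.029 0.042] y [-0.0112 -0.0109 -0.0068]
-0.036 543 x [0.029 0.042] y [-0.0112 -0.0109 -0.0069]
-0.042 586 x [0.029 0.037] y [-0.0117 -0.011  -0.0065]
-0.048 603 x [0.03  0.054] y [-0.0135 -0.0131 -0.0115]
-0.054 1656 x [0.028 0.059] y [-0.0136 -0.0127 -0.0114]
-0.06 4332 x [0.028 0.06 ] y [-0.0125 -0.012  -0.0027]
-0.066 1462 x [0.022 0.061] y [-0.0168 -0.0159 -0.0115]
-0.072 2636 x [0.003 0.062] y [-0.0174 -0.0169 -0.0118]
-0.078 3804 x [0.001 0.062] y [-0.0174 -0.0169 -0.0116]
-0.084 1509 x [0.012 0.059] y [-0.0177 -0.0173 -0.0166]
```

The finger is ±11 mm up to 42 mm above the tip and ±13.5 mm above that, so the wide part hit the hinge barrel. Pressing with the TCP at z≈0.046 puts the wide part above the barrel.

Call:
{"api": "servo_tool", "payload": {"gripper": [1,1,1,1,1,1,1,1,1,1,1,1], "xyz": [[1,0,0],[1,0,0],[1,0,0],[1,0.3,0.4],[1,0.3,1],[0.87,0.3,1],[0,0.3,1],[0,0,1],[0,0,0.95],[0,0,0],[0,0,0],[0,0,0]], "twist": [0,0,0,0,0,0,0,0,0,0,0,0]}}

```text
t: 53.23
tool_pos: [0.4497, 0.1023, 0.0484]
ee_rot: [0.696, 0.718, 0.0, 0.0]
ft_force: [-0.3, 0.2, 0.5]
grip_width: 0.0
```

Call:
{"api": "servo_tool", "payload": {"gripper": [1,1,1,1,1,1,1,1,1], "xyz": [[0,0.3,0],[0,0.3,0],[0,0.3,0],[0,0.3,0],[0,0.2,0],[0,0.15,0],[0,0.1,0],[0,0,0],[0,0,0]], "twist": [0,0,0,0,0,0,0,0,0]}}

```text
t: 53.98
tool_pos: [0.4804, 0.103, 0.0475]
ee_rot: [0.696, 0.718, -0.001, -0.001]
ft_force: [-4.2, -1.2, 3.4]
grip_width: -0.0005
```

```bash
python3 -c "
from h import *
go(box(-.088,.022,.046))"
```

```text
t 53.98 pos [0.4804 0.103  0.0475] q [ 0.696  0.718 -0.001 -0.001] F [-4.2 -1.2  3.4] w -0.0005
phi 91.74 twist to 1.6: 15.023 units [-0.01  0.09  0.07] total
```

Call:
{"api": "servo_tool", "payload": {"gripper": [1,1,1,1], "xyz": [[0,0.12,0],[0,0.1,0],[0,0,0],[0,0,0]], "twist": [0,0,0,0]}}

```text
t: 54.32
tool_pos: [0.4803, 0.1031, 0.0472]
ee_rot: [0.696, 0.718, -0.005, -0.005]
ft_force: [-11.1, -2.4, 7.8]
grip_width: -0.0001
```

Call:
{"api": "servo_tool", "payload": {"gripper": [1,1,1,0.3,0.3,0.3,0.3,0.3,0.3,0.3,0.3,0.3], "xyz": [[0,-0.8,0],[0,-1,0],[0,-1,-0.5],[0,0,-1],[0,0,-1],[-0.6,0,-1],[-1,0,-1],[-1,0,-1],[-1,0,0],[-1,0,0],[-1,0,0],[0,0,0]], "twist": [0,0,0,0,0,0,0,0,0,0,0,0]}}

```text
t: 55.32
tool_pos: [0.437, -0.0136, 0.1583]
ee_rot: [0.698, 0.717, 0.001, 0.003]
ft_force: [0.4, 0.4, -0.8]
grip_width: 0.0596
```

Call:
{"api": "servo_tool", "payload": {"gripper": [0.3,0.3], "xyz": [[0,0,0],[0,0,0]], "twist": [0,0]}}

```text
t: 55.48
tool_pos: [0.4347, -0.0102, 0.1577]
ee_rot: [0.697, 0.717, 0.0, 0.0]
ft_force: [-0.7, -0.0, -0.5]
grip_width: 0.0599
```

```bash
python3 kn.py pics/A1.png
```

```text
t 55.48 pos [ 0.4347 -0.0102  0.1577] q [0.697 0.717 0.    0.   ] F [-0.7 -0.  -0.5] w 0.0599
red [ 249  225   38   34 1116] [267.75896057 241.14426523]
knob box min/max/med [-0.1217 -0.1087  0.0454] [-0.1055 -0.0832  0.0671]
tool box [-0.1387 -0.0898  0.1577] phi 91.69605130311842
0.035 86 -0.0784 87 -0.0714
0.041 99 -0.0783 88 -0.0714
0.047 104 -0.0783 96 -0.0714
0.053 72 -0.0785 106 -0.0714
0.059 76 -0.0783 108 -0.0714
0.065 86 -0.0784 118 -0.0714
0.071 82 -0.0784 86 -0.0717
0.077 99 -0.0784 170 -0.072
```

View pics/A1.png

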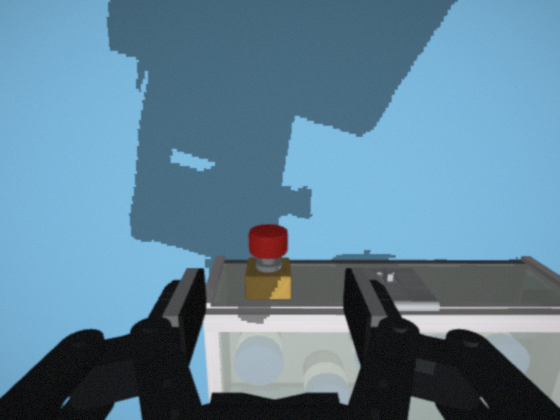

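The hasp is now flat: face x = -0.0784 at every height. The knob's red head is at (268,241), at box y ≈ -0.096. Going down around it.

Call:
{"api": "servo_tool", "payload": {"gripper": [0.3,0.3,0.3,0.3,0.3,0.3,0.3,0.3,0.3,0.3,0.3], "xyz": [[-0.16,0.6,0],[-0.15,0.63,0],[0,0,0],[0,0,0.9],[0,0,1],[0,0,1],[0,0,1],[0,0,1],[0,0,1],[0,0,0.28],[0,0,0]], "twist": [0,0,0,0,0,0,0,0,0,0,0]}}

```text
t: 56.45
tool_pos: [0.4575, -0.0149, 0.0329]
ee_rot: [0.696, 0.718, -0.001, -0.002]
ft_force: [1.1, 0.4, 0.2]
grip_width: 0.0597
```

```bash
python3 kn.py pics/B1.png | head -5; python3 -c "
from h import *
p,d=vision.capture('side'); crop(p,200,150,130,120,5,'pics/B2.png')"
```

```text
t 56.45 pos [ 0.4575 -0.0149  0.0329] q [ 0.696  0.718 -0.001 -0.002] F [1.1 0.4 0.2] w 0.0597
red [ 239  277   74   76 4742] [275.88232813 314.15752847]
knob box min/max/med [-0.1219 -0.1087  0.0428] [-0.1057 -0.0828  0.0669]
tool box [-0.116  -0.0951  0.0329] phi 91.77843886361725
0.035 214 -0.0784 95 -0.0713
```

View pics/B1.png

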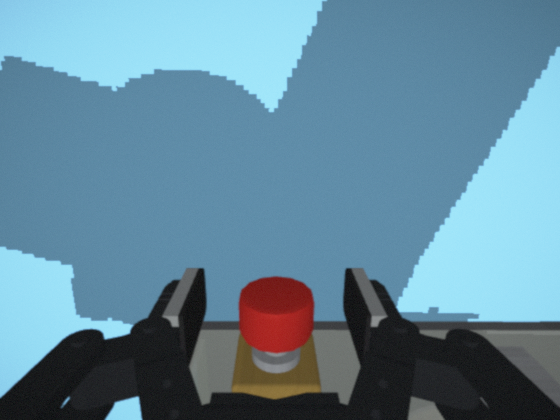

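View pics/B2.png

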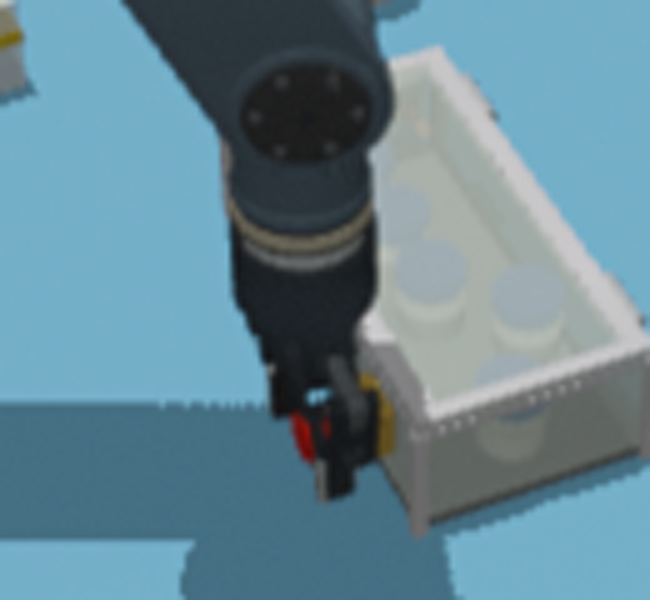

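Jaws straddle the knob head at (276,312). Gripping and pulling straight out.

Call:
{"api": "servo_tool", "payload": {"gripper": [1,1,1,1,1,1,1,1,1,1,1,1], "xyz": [[0,0,0],[0,0,0],[0,0,0],[0,0,0],[0,0,0],[0,-0.2,0],[0,-0.2,0],[0,-0.2,0],[0,-0.2,0],[0,0,0],[0,0,0],[0,0,0]], "twist": [0,0,0,0,0,0,0,0,0,0,0,0], "newtons": 60}}

```text
t: 57.55
tool_pos: [0.4433, -0.015, 0.0355]
ee_rot: [0.698, 0.717, 0.001, 0.0]
ft_force: [1.0, 9.7, 8.0]
grip_width: 0.028
```

```bash
python3 kn.py pics/C1.png | head -5
```

```text
t 57.55 pos [ 0.4433 -0.015   0.0355] q [0.698 0.717 0.001 0.   ] F [1.  9.7 8. ] w 0.028
red [ 238  271   74   73 4627] [274.72055327 306.16079533]
knob box min/max/med [-0.138  -0.1093  0.043 ] [-0.1218 -0.0827  0.0669]
tool box [-0.1302 -0.0948  0.0355] phi 91.5335659276296
0.035 258 -0.0784 205 -0.0715
```

View pics/C1.png

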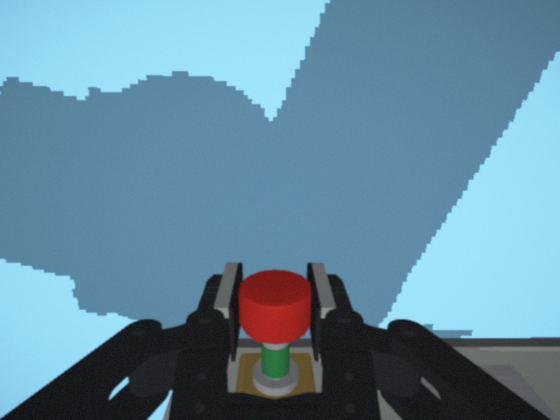

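The knob is fully out: moved 16 mm (-0.1219 to -0.138), and the green band shows at (275,360). I open the jaws and wait more than 10 s.

Call:
{"api": "servo_tool", "payload": {"gripper": [0.4,0.4,0.4,0.4,0.4,0.4,0.4,0.4,0.4,0.4,0.4,0.4], "xyz": [[0,0,0],[0,0,0],[0,0,0],[0,0,0],[0,0,0],[0,0,0],[0,0,0],[0,0,0],[0,0,0],[0,0,0],[0,0,0],[0,0,0]], "twist": [0,0,0,0,0,0,0,0,0,0,0,0]}}

```text
t: 58.6
tool_pos: [0.4431, -0.0164, 0.0341]
ee_rot: [0.696, 0.718, -0.0, -0.0]
ft_force: [1.0, -0.0, 0.2]
grip_width: 0.0512
```

```bash
python3 kn.py pics/D1.png | head -4
```

```text
t 58.6 pos [ 0.4431 -0.0164  0.0341] q [ 0.696  0.718 -0.    -0.   ] F [ 1.  -0.   0.2] w 0.0512
red [ 242  273   74   74 4650] [278.52365591 309.03634409]
knob box min/max/med [-0.138  -0.1087  0.0429] [-0.1216 -0.0829  0.0669]
tool box [-0.1304 -0.0962  0.0341] phi 91.72466644212132
```

Call:
{"api": "servo_tool", "payload": {"gripper": [0.4,0.4,0.4,0.4,0.4,0.4,0.4,0.4,0.4,0.4,0.4,0.4], "xyz": [[0,0,0],[0,0,0],[0,0,0],[0,0,0],[0,0,0],[0,0,0],[0,0,0],[0,0,0],[0,0,0],[0,0,0],[0,0,0],[0,0,0]], "twist": [0,0,0,0,0,0,0,0,0,0,0,0]}}

```text
t: 59.65
tool_pos: [0.4431, -0.0164, 0.0341]
ee_rot: [0.696, 0.718, -0.0, 0.0]
ft_force: [0.0, -0.1, 0.5]
grip_width: 0.0513
```

Call:
{"api": "servo_tool", "payload": {"gripper": [0.4,0.4,0.4,0.4,0.4,0.4,0.4,0.4,0.4,0.4,0.4,0.4], "xyz": [[0,0,0],[0,0,0],[0,0,0],[0,0,0],[0,0,0],[0,0,0],[0,0,0],[0,0,0],[0,0,0],[0,0,0],[0,0,0],[0,0,0]], "twist": [0,0,0,0,0,0,0,0,0,0,0,0]}}

```text
t: 60.65
tool_pos: [0.4431, -0.0164, 0.0341]
ee_rot: [0.696, 0.718, -0.0, -0.0]
ft_force: [-0.5, -1.2, 0.4]
grip_width: 0.0514
```

Call:
{"api": "servo_tool", "payload": {"gripper": [0.4,0.4,0.4,0.4,0.4,0.4,0.4,0.4,0.4,0.4,0.4,0.4], "xyz": [[0,0,0],[0,0,0],[0,0,0],[0,0,0],[0,0,0],[0,0,0],[0,0,0],[0,0,0],[0,0,0],[0,0,0],[0,0,0],[0,0,0]], "twist": [0,0,0,0,0,0,0,0,0,0,0,0]}}

```text
t: 61.65
tool_pos: [0.4431, -0.0164, 0.0341]
ee_rot: [0.696, 0.718, 0.0, 0.0]
ft_force: [0.1, 0.7, 0.6]
grip_width: 0.0515
```

Call:
{"api": "servo_tool", "payload": {"gripper": [0.4,0.4,0.4,0.4,0.4,0.4,0.4,0.4,0.4,0.4,0.4,0.4], "xyz": [[0,0,0],[0,0,0],[0,0,0],[0,0,0],[0,0,0],[0,0,0],[0,0,0],[0,0,0],[0,0,0],[0,0,0],[0,0,0],[0,0,0]], "twist": [0,0,0,0,0,0,0,0,0,0,0,0]}}

```text
t: 62.65
tool_pos: [0.4431, -0.0164, 0.0341]
ee_rot: [0.696, 0.718, 0.0, 0.0]
ft_force: [0.2, -0.5, 0.2]
grip_width: 0.0517
```

Call:
{"api": "servo_tool", "payload": {"gripper": [0.4,0.4,0.4,0.4,0.4,0.4,0.4,0.4,0.4,0.4,0.4,0.4], "xyz": [[0,0,0],[0,0,0],[0,0,0],[0,0,0],[0,0,0],[0,0,0],[0,0,0],[0,0,0],[0,0,0],[0,0,0],[0,0,0],[0,0,0]], "twist": [0,0,0,0,0,0,0,0,0,0,0,0]}}

```text
t: 63.65
tool_pos: [0.4431, -0.0164, 0.0341]
ee_rot: [0.696, 0.718, -0.0, -0.0]
ft_force: [0.3, 0.1, 0.3]
grip_width: 0.0511
```

Call:
{"api": "servo_tool", "payload": {"gripper": [0.4,0.4,0.4,0.4,0.4,0.4,0.4,0.4,0.4,0.4,0.4,0.4], "xyz": [[0,0,0],[0,0,0],[0,0,0],[0,0,0],[0,0,0],[0,0,0],[0,0,0],[0,0,0],[0,0,0],[0,0,0],[0,0,0],[0,0,0]], "twist": [0,0,0,0,0,0,0,0,0,0,0,0]}}

```text
t: 64.65
tool_pos: [0.4431, -0.0164, 0.0341]
ee_rot: [0.696, 0.718, -0.0, -0.0]
ft_force: [-0.8, 0.5, -0.4]
grip_width: 0.0513
```

Call:
{"api": "servo_tool", "payload": {"gripper": [0.4,0.4,0.4,0.4,0.4,0.4,0.4,0.4,0.4,0.4,0.4,0.4], "xyz": [[0,0,0],[0,0,0],[0,0,0],[0,0,0],[0,0,0],[0,0,0],[0,0,0],[0,0,0],[0,0,0],[0,0,0],[0,0,0],[0,0,0]], "twist": [0,0,0,0,0,0,0,0,0,0,0,0]}}

```text
t: 65.65
tool_pos: [0.4431, -0.0164, 0.0341]
ee_rot: [0.696, 0.718, -0.0, -0.0]
ft_force: [0.1, -0.0, 0.3]
grip_width: 0.0513
```

Call:
{"api": "servo_tool", "payload": {"gripper": [0.4,0.4,0.4,0.4,0.4,0.4,0.4,0.4,0.4,0.4,0.4,0.4], "xyz": [[0,0,0],[0,0,0],[0,0,0],[0,0,0],[0,0,0],[0,0,0],[0,0,0],[0,0,0],[0,0,0],[0,0,0],[0,0,0],[0,0,0]], "twist": [0,0,0,0,0,0,0,0,0,0,0,0]}}

```text
t: 66.65
tool_pos: [0.4431, -0.0164, 0.0341]
ee_rot: [0.696, 0.718, 0.0, 0.0]
ft_force: [-0.8, -0.2, 0.5]
grip_width: 0.0512
```

Call:
{"api": "servo_tool", "payload": {"gripper": [0.4,0.4,0.4,0.4,0.4,0.4,0.4,0.4,0.4,0.4,0.4,0.4], "xyz": [[0,0,0],[0,0,0],[0,0,0],[0,0,0],[0,0,0],[0,0,0],[0,0,0],[0,0,0],[0,0,0],[0,0,0],[0,0,0],[0,0,0]], "twist": [0,0,0,0,0,0,0,0,0,0,0,0]}}

```text
t: 67.65
tool_pos: [0.4431, -0.0164, 0.0341]
ee_rot: [0.696, 0.718, -0.0, -0.0]
ft_force: [0.7, -0.1, -0.4]
grip_width: 0.0511
```

Call:
{"api": "servo_tool", "payload": {"gripper": [0.4,0.4,0.4,0.4,0.4,0.4,0.4,0.4,0.4,0.4,0.4,0.4], "xyz": [[0,0,0],[0,0,0],[0,0,0],[0,0,0],[0,0,0],[0,0,0],[0,0,0],[0,0,0],[0,0,0],[0,0,0],[0,0,0],[0,0,0]], "twist": [0,0,0,0,0,0,0,0,0,0,0,0]}}

```text
t: 68.65
tool_pos: [0.4431, -0.0164, 0.0341]
ee_rot: [0.696, 0.718, 0.0, 0.0]
ft_force: [0.1, -0.4, -0.8]
grip_width: 0.051
```

Call:
{"api": "servo_tool", "payload": {"gripper": [0.4,0.4,0.4,0.4,0.4,0.4,0.4,0.4,0.4,0.4,0.4,0.4], "xyz": [[0,0,0],[0,0,0],[0,0,0],[0,0,0],[0,0,0],[0,0,0],[0,0,0],[0,0,0],[0,0,0],[0,0,0],[0,0,0],[0,0,0]], "twist": [0,0,0,0,0,0,0,0,0,0,0,0]}}

```text
t: 69.65
tool_pos: [0.4431, -0.0164, 0.0341]
ee_rot: [0.696, 0.718, -0.0, -0.0]
ft_force: [0.2, 0.7, -0.3]
grip_width: 0.0511
```

```bash
python3 kn.py pics/D2.png | head -4
```

```text
t 69.65 pos [ 0.4431 -0.0164  0.0341] q [ 0.696  0.718 -0.    -0.   ] F [ 0.2  0.7 -0.3] w 0.0511
red [ 242  273   74   74 4648] [278.55615318 308.98795181]
knob box min/max/med [-0.138  -0.1087  0.0429] [-0.1217 -0.0829  0.0669]
tool box [-0.1304 -0.0962  0.0341] phi 91.72665749935103
```

The knob stayed out for more than 12 s. Gripping and pushing it home.

Call:
{"api": "servo_tool", "payload": {"gripper": [1,1,1,1,1,1,1,1,1,1,1,1], "xyz": [[0,0,0],[0,0,0],[0,0,0],[0,0,0],[0,0,0],[0,0.2,0],[0,0.2,0],[0,0.2,0],[0,0.2,0],[0,0.1,0],[0,0,0],[0,0,0]], "twist": [0,0,0,0,0,0,0,0,0,0,0,0]}}

```text
t: 70.7
tool_pos: [0.4589, -0.0144, 0.0344]
ee_rot: [0.697, 0.717, -0.001, -0.002]
ft_force: [-2.8, 3.9, 7.0]
grip_width: 0.0283
```

Call:
{"api": "servo_tool", "payload": {"gripper": [0.3,0.3,0.3,0.3,0.3,0.3], "xyz": [[0,0,0],[0,0,0],[0,0,0],[0,0,0],[0,0,0],[0,0,0]], "twist": [0,0,0,0,0,0]}}

```text
t: 71.2
tool_pos: [0.4612, -0.016, 0.034]
ee_rot: [0.696, 0.718, 0.0, 0.0]
ft_force: [-0.1, -0.3, -1.1]
grip_width: 0.0599
```

```bash
python3 kn.py pics/E1.png
```

```text
t 71.2 pos [ 0.4612 -0.016   0.034 ] q [0.696 0.718 0.    0.   ] F [-0.1 -0.3 -1.1] w 0.0599
red [ 242  268   74   74 4681] [278.88677633 304.65712455]
knob box min/max/med [-0.1219 -0.1087  0.0431] [-0.1055 -0.0828  0.0669]
tool box [-0.1123 -0.0963  0.034 ] phi 91.71779048565759
0.035 252 -0.0784 73 -0.0715
0.041 280 -0.0784 7 -0.071
0.047 300 -0.0784 0 None
0.053 335 -0.0785 0 None
0.059 261 -0.0785 0 None
0.065 150 -0.0785 0 None
0.071 17 -0.0791 0 None
0.077 0 None 0 None
```

View pics/E1.png

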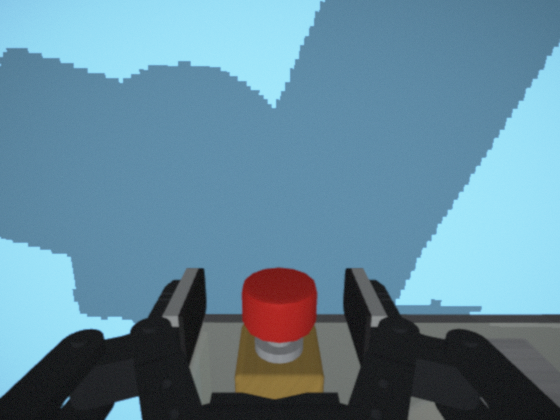

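The knob is fully in: front face back at -0.1219, no green showing. Retracting upward, then final checks.

Call:
{"api": "servo_tool", "payload": {"gripper": [0.3,0.3,0.3,0.3,0.3,0.3,0.3,0.3,0.3,0.3,0.3,0.3], "xyz": [[0,0,-0.5],[0,0,-1],[0,0,-1],[0,0,-1],[0,0,-1],[0,0,-1],[0,0,-1],[0,0,-1],[0,0,-1],[0,0,0],[0,0,0],[0,0,0]], "twist": [0,0,0,0,0,0,0,0,0,0,0,0]}}

```text
t: 72.25
tool_pos: [0.4604, -0.0157, 0.2035]
ee_rot: [0.696, 0.718, -0.0, -0.001]
ft_force: [0.2, -0.3, -0.6]
grip_width: 0.0599
```

```bash
python3 kn.py pics/F1.png; python3 -c "
from h import *
p,d=vision.capture('side'); cv2.imwrite('pics/F2.png',p[:,:,::-1])
p,d=vision.capture('scene'); crop(p,140,120,260,200,3,'pics/F3.png')"
```

```text
t 72.25 pos [ 0.4604 -0.0157  0.2035] q [ 0.696  0.718 -0.    -0.001] F [ 0.2 -0.3 -0.6] w 0.0599
red [260 179  33  27 788] [275.97461929 192.00761421]
knob box min/max/med [-0.1215 -0.1091  0.0473] [-0.1054 -0.0827  0.067 ]
tool box [-0.1131 -0.096   0.2035] phi 91.72303448513766
0.035 69 -0.0783 48 -0.0713
0.041 76 -0.0783 50 -0.0715
0.047 74 -0.0784 57 -0.0713
0.053 83 -0.0783 62 -0.0714
0.059 81 -0.0784 64 -0.0714
0.065 93 -0.0783 62 -0.0714
0.071 97 -0.0783 48 -0.0723
0.077 108 -0.0783 103 -0.0719
```

View pics/F2.png

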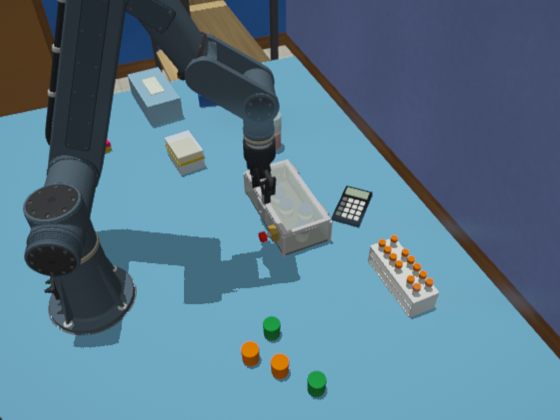

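View pics/F3.png

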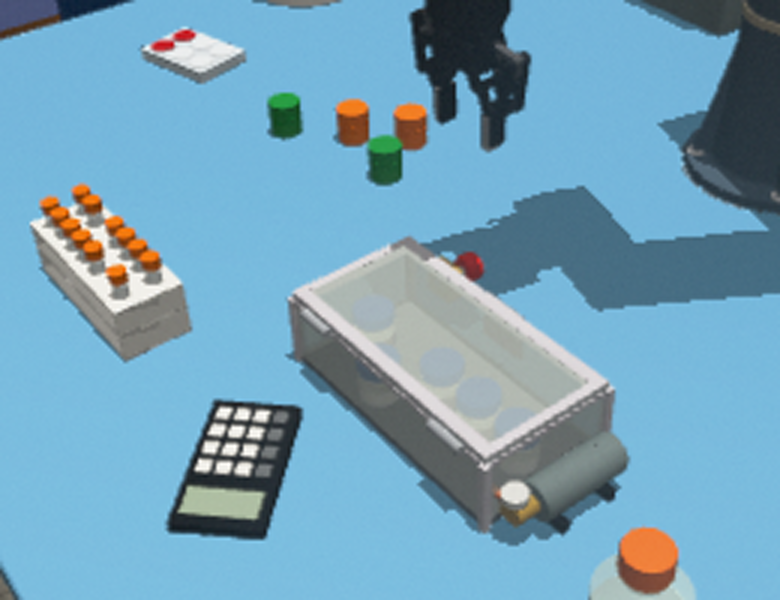

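Both views agree: five jars upright inside, lid flat, hasp flat, knob in, bystanders and look-alikes unmoved, arm clear. Handing in.

```bash
python3 -c "
from h import *
print(robot.sign_off())"
```

```text
the job is handed in; nothing more can be done
None
```

The job is done and handed in at about 72 s. All five blue-capped jars stand upright on the box floor, the lid is shut, and the hasp lies flat over its staple. I pulled the red knob to its on detent, left it out for over 12 s, and pushed it home.

**Last checks**
- **Lid:** flat at about 86 mm above the bench.
- **Hasp:** its face stays at one distance from the front wall at every height measured.
- **Knob:** moved 16 mm out with the green band showing. Its front face then returned to where it started.
- **Bystanders and look-alikes:** none look moved in the final pictures.
- **Arm:** clear of everything.

**What went wrong or differed**
- **Lid press:** my last press on the lid reached about 53 N at the wrist, through the closed fingertips. That is under the 120 N wrist limit. The 40 N limit is for the arm and gripper body, which touched nothing I could see.
- **Hasp:** the first two pushes did not finish it. The first stalled at about 15 N, and the second left it leaning about 0.04 rad because the finger met the hinge barrel. A third push, higher up, closed it flat.
- **Displaced jar:** one jar moved about 4 cm inside the box after I placed it. It stayed upright inside, so I left it there.

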